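# Collect the finished castings from the machine's catch tray into the clip tote

## Task

Take the two finished castings (the ones with a neck) out of the machine's sloping catch tray and stand them upright in the black tote, one behind the other, snug against its plain long side: slide each under the sprung arm until the first is home against the end wall nearest the arm's pivot and the second is up against the first, held by the arm. The tote's floor is set to a height you must feel for, so set them down gently, do not drop them in or force them; leave the plain blank in the tray alone, and the bolt bin and wrench that lie between tray and tote.

Things in the scene. Friction and masses are not known exactly. Their poses are not given: they have to be found in the camera images.
- machine: grey bench machine with steel catch tray, fixed. Origin on the bench below the middle of the row of three parts (95 mm apart); x along the row, y uphill to the cabinet (front at y = +120 mm, 220 mm high; a steel guard-rail frame reaches out over the row to y = -12 mm, 191 to 199 mm up). Tray floor slopes 28 degrees, rising to +y, 45 mm above the bench at the origin; 19 mm lip on the low side, side walls 31 mm at the row's ends.
- casting_a_mid (a point): finished aluminium casting, one of two alike: round foot 72 mm across, 35 mm high, and on it a round neck 36 mm across; 117 mm high in all, 0.35 to 0.6 kg. Point on its axis, half-way up (58.5 mm above its underside); z runs up the neck. At the start it stands on the sloping tray, leaning 28 degrees from vertical. Its turn about z means nothing.
- casting_b_mid (a point): finished aluminium casting, one of two alike: round foot 72 mm across, 35 mm high, and on it a round neck 36 mm across; 117 mm high in all, 0.35 to 0.6 kg. Point on its axis, half-way up (58.5 mm above its underside); z runs up the neck. At the start it stands on the sloping tray, leaning 28 degrees from vertical. Its turn about z means nothing.
- blank_mid (a point): an unfinished blank in the same row of the tray, a plain aluminium cylinder 72 mm across and 55 mm high with no neck; this point is its centre, z its axis. It stays where it is (it may shift up to 30 mm).
- tote: black open tote, fixed, inside 235 x 105 mm, 5 mm walls, 70 mm high. Origin at the centre of its underside on the bench; x along its length. Plain long side: inner face at y = -52.5 mm. End wall for the row: inner face at x = +117.5. Sprung arm on the +y side. A stiff rubber false floor inside has its top 20 to 40 mm above the underside, different each time and not reported.
- tote_home (a point): tote point at rim height (70 mm above the bench) above the centre of the first casting's place: tote x = +81.5, y = -16.5 mm; axes as the tote's. The second casting's place is centred 72 mm from it towards the tote's -x end, same y.
- tote_entry (a point): tote point at rim height in the middle of the free space beyond the arm's tip where a casting can be lowered in: tote x = -79, y = -8 mm (a foot has about 35 mm of play across and 5 mm along, there).
- clip (a joint): curved steel sprung arm in the tote, 5 mm thick, 44 to 68 mm above the tote's underside. 0 rad at rest, grows as it is pushed back to +y, up to 0.35. From its pin it runs to tote -x, bowed to the fixed side: innermost near x = +25, y = +11 mm, then curls out to its tip. A foot slid along the fixed side pushes it aside about 0.1 rad against 3 to 6 N, and it bears on the second casting.
- clip_pin (a point): the sprung arm's upright pivot pin, at tote x = +105, y = +40 mm, 56 mm above the bench; the arm's tip lies at tote x = -38, y = +44 mm at rest.
- bin_a: small loose black bin of bolts, 75 x 75 x 50 mm, on the bench between tray and tote; leave alone. Origin at the centre of its underside.
- wrench: loose steel wrench, 170 mm long, lying on the bench between tray and tote; leave alone. Origin about mid-length on its underside.
Things that resemble listed ones, but are neither listed nor needed, are in the scene too. Leave any green or orange look-alike of the part that bears casting_a_mid alone. Leave any red look-alike of the part that bears casting_b_mid alone.

How it is judged:
At the end, for the whole second after the job is handed in: Both castings stand upright (within 6 degrees) and at rest on the tote's floor: one within 8 mm of its home against the +x end wall, the other behind it within about 12 mm of its place, both within 8 mm of the fixed long side, the sprung arm pushed back (over 0.03 rad) by them; everything released (((x of casting_a_mid in the frame of tote between 0.0735 and 0.09 m and y of casting_a_mid in the frame of tote between -0.026 and -0.0085 m and z of each of casting_a_mid, casting_b_mid in the frame of tote below 0.108 m and angle between each of casting_a_mid, casting_b_mid's own z axis and vertical below 0.1 rad and linear speed of each of casting_a, casting_b below 0.02 m/s and x of casting_b_mid in the frame of tote between -0.003 and 0.02 m and y of casting_b_mid in the frame of tote between -0.026 and -0.0085 m) or (x of casting_b_mid in the frame of tote between 0.0735 and 0.09 m and y of casting_b_mid in the frame of tote between -0.026 and -0.0085 m and z of each of casting_b_mid, casting_a_mid in the frame of tote below 0.108 m and angle between each of casting_b_mid, casting_a_mid's own z axis and vertical below 0.1 rad and linear speed of each of casting_b, casting_a below 0.02 m/s and x of casting_a_mid in the frame of tote between -0.003 and 0.02 m and y of casting_a_mid in the frame of tote between -0.026 and -0.0085 m)) and value of joint clip above 0.03 rad); the robot touches nothing.
It fails at once if a casting is dropped or flung in the tote (faster than 0.5 m/s inside it) ((x of casting_a_mid in the frame of tote between -0.13 and 0.13 m and y of casting_a_mid in the frame of tote between -0.06 and 0.06 m and z of casting_a_mid in the frame of tote below 0.13 m and linear speed of casting_a above 0.5 m/s) or (x of casting_b_mid in the frame of tote between -0.13 and 0.13 m and y of casting_b_mid in the frame of tote between -0.06 and 0.06 m and z of casting_b_mid in the frame of tote below 0.13 m and linear speed of casting_b above 0.5 m/s)).
It fails at once if a casting is forced against the tote, its floor or its arm with more than 80 N (contact force between any of casting_a, casting_b and tote above 80 N).
It fails at once if a casting is tipped over (angle between any of casting_a_mid, casting_b_mid's own z axis and vertical above 1.2 rad).
It fails at once if the blank is taken or shoved more than 30 mm (distance of blank_mid from where it was at the start of the episode above 0.03 m).
It fails at once if the bin of bolts or the wrench is shoved more than 40 mm (distance of any of bin_a, wrench from where it was at the start of the episode above 0.04 m).
It also fails if it takes over 64 s, if anything falls off the work surface, if the arm or the gripper's body presses on something with over 40 N, if the wrist force passes 120 N, or if a joint passes its speed limit or range.

## Robot

A 6-joint arm with a two-finger parallel gripper is mounted at the origin on the work surface. World frame = base frame: x ahead of the robot, y to its left, z up, the work surface at z = 0. Lengths are in m, angles in rad, forces in N, time in s.
With the tool pointing down it reaches from about 0.275 to 0.725 m from the base axis. Payload 5.6 kg.
Tool frame: the origin (TCP) lies between the finger pads; the fingertips stand 8 mm ahead of it and the grasp point (between the pads) lies 11 mm behind it (arm.nose_length is the distance from the TCP to the fingertips, in m); x points along the fingers, y is the direction in which the jaws open and shut, and the axes are right-handed (so a half turn about x gives the same grasp; the last joint's range is limited). The gripper opens to 85 mm and grips with 20 to 120 N. Pads are 22 mm wide; open, the fingers measure 114 mm over their backs; the gripper's body (76 mm by 85 mm) begins 54 mm behind the grasp point. The pads swing forward as they close: fully open they stand 13 mm farther back than shut.
Start: joints at [-0.819, 0.255, 0.108, 0, -1.424, -0.285], TCP at [0.248, -0.491, 0.239] pointing down, gripper open.
Joint ranges: [-2.95, 2.95], [-1.21, 1.97], [-1.09, 1.5], [-2.87, 1.71], [-2.94, -0.07], [-3.05, 3.05]. Speed limits (rad/s): [2.57, 2.57, 3.14, 3.14, 3.14, 3.14].

## Interface

Orientations are given as a rotation vector (axis times angle).
In Python, from bench import arm gives the robot as it stands. The module is installed in compiled form; this text tells all that it offers.
- The arm moves only by the tool play_rows, never from a script. Its argument "moves" is a list of rows, each an object with "translation": the shift along the tool's x, y, z in cm, a list of three; "yaw": the turn about the tool's x in rad; "grip": the finger opening in cm, from 0 to 8.54. A call has 1 to 8 rows; each row is the pose to reach, as a shift and turn from the pose commanded when the call began, along the tool's axes at that moment; what a row does not reach only later rows make up. A row lasts 1/8 s, in which the tool goes at most 62.5 mm and 10.7 degrees, less where a joint would pass 70% of its speed; a pose out of reach is approached as far as the arm can. A call with a gripper value outside its range is refused whole. The fingers move at their own pace and stop on an object; "grip_force" is the grip in N (left out, the last holds). Time passes only in rows, so rows that repeat a pose let the fingers close. It gives the time, the measured TCP pose, the force and the opening at its end, in the units of the state.
- arm.observe(): the state, without advancing time (a new reading comes with each control period).
- arm.grab_frame(name): name is "side" or "top" or "wrist"; returns a dict with "image" (480x640x3 uint8, red, green, blue), "camera_matrix" (3x3 intrinsics, pixels), "R" (3x3) and "t" (3): a world point X has camera coordinates R X + t. Camera axes: x right, y down, z forward; pixel columns grow to the right and rows downward; lengths in m; the calibration is good to about 2 mm. A picture is of the moment at which its call begins. There is no depth.
- arm.sign_off(): hands the job in, once; it reports no verdict.
The state is a dict: "clock": time; "joints": joint angles; "qvel": joint speeds; "tau": joint torques, N m; "tcp_pos": TCP position; "orientation": TCP orientation; "ft_force": force on the tool from outside, world axes, zero at the start; "ft_torque": the same for the moment, N m; "width": finger opening in m.
Only numpy, scipy, OpenCV 4.12 (cv2) and the standard library are available. Lean on these libraries where they do the work, as an engineer would, in place of code of your own. Each camera call takes 0.05 s, during which the arm holds its last target.

## Working session

There is one attempt and no reset: what is moved stays moved. The work goes in short steps, Python scripts to look and compute and a tool call to move; the robot and the scene stay as the last step left them, time stands still between calls to the robot, and variables do not carry over. Pictures are saved under pics/ and viewed, and the job is handed in when it is done.

Besides the shell and the picture viewer there is one more tool, called after ">>>" by a JSON object that holds its "name" and its "arguments", one argument or row to a line. play_rows: Moves the arm, as the interface text tells. Its arguments: {"type":"object","properties":{"moves":{"type":"array"},"grip_force":{"type":"number"}},"required":["moves"]}

```bash
mkdir -p pics
cat > h.py <<'E'
import numpy as np, cv2, pickle
from scipy.spatial.transform import Rotation as Ro
from bench import arm
def shot(n,f):
    d=arm.grab_frame(n); cv2.imwrite(f'pics/{f}.png',d['image'][:,:,::-1]); pickle.dump(d,open(f'pics/{f}.pkl','wb')); return d
def load(f): return pickle.load(open(f'pics/{f}.pkl','rb'))
def ray(d,u,v):
    K=np.array(d['camera_matrix']);R=np.array(d['R']);t=np.array(d['t'])
    return -R.T@t, R.T@np.linalg.solve(K,[u,v,1])
def onz(d,u,v,z):
    c,r=ray(d,u,v); return c+r*(z-c[2])/r[2]
def proj(d,X):
    p=np.array(d['R'])@np.array(X)+np.array(d['t']); q=np.array(d['camera_matrix'])@p; return q[:2]/q[2]
E
python3 - <<'E'
from h import *
for n in ['side','top','wrist']: d=shot(n,n+'0'); print(n,(-np.array(d['R']).T@np.array(d['t'])).round(3))
print(arm.observe())
E
```

```text
side [-0.063  0.887  0.869]
top [0.346 0.04  1.399]
wrist [ 0.183 -0.525  0.373]
{'clock': 0.15, 'joints': array([-8.19416492e-01,  2.55622278e-01,  1.07296730e-01, -3.45730966e-04,
       -1.42390052e+00, -2.84623824e-01]), 'qvel': array([-0.00027131, -0.00134499,  0.00366297,  0.00026909, -0.00100692,
       -0.00154234]), 'tau': array([-1.59198262e-03, -3.86942303e+01,  2.38080668e+01,  5.36653787e+00,
       -4.53661167e-03,  2.69786369e-05]), 'tcp_pos': array([ 0.24738691, -0.49081872,  0.2385969 ]), 'orientation': array([-0.3648498 ,  1.5400543 ,  0.36708368]), 'ft_force': array([-0.21035739, -0.10467778,  0.03660057]), 'ft_torque': array([ 0.05371452,  0.00373936, -0.0117716 ]), 'width': 0.08507172238136147}
```

View pics/side0.png

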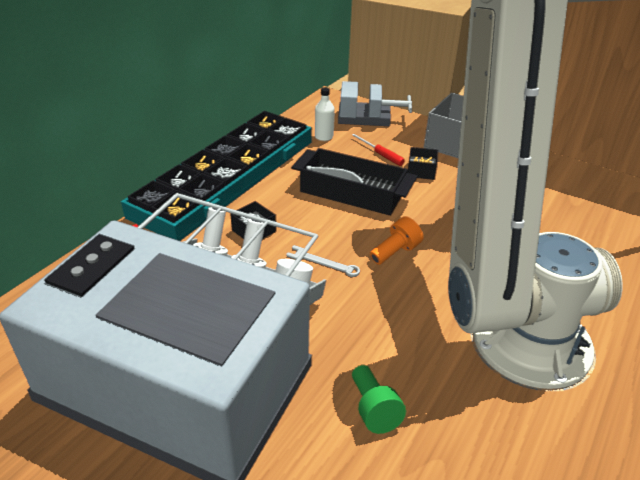

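View pics/top0.png

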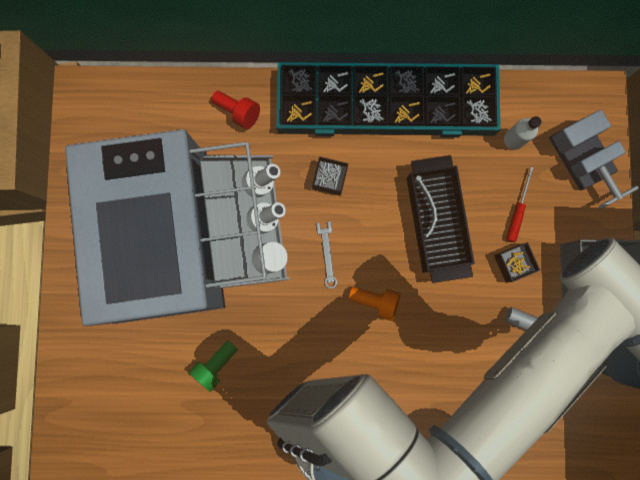

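View pics/wrist0.png

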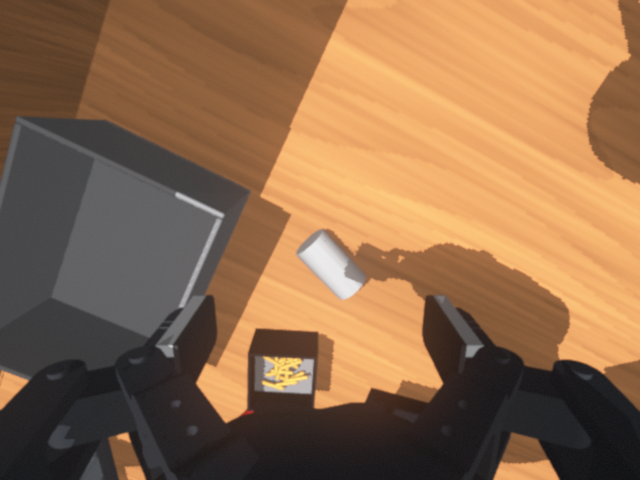

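Run:
```python
from h import *
d=load('top0')
for X in [(0,0,0),(0.3,0,0),(0.3,.3,0),(.6,0,0),(.6,-.3,0)]: print(X,proj(d,X).round(0))
im=cv2.imread('pics/top0.png')
a=cv2.resize(im[130:330,180:300],None,fx=3,fy=3,interpolation=cv2.INTER_CUBIC)
b=cv2.resize(im[140:300,390:490],None,fx=3.6,fy=3.6,interpolation=cv2.INTER_CUBIC)
c=np.zeros((600,760,3),np.uint8); c[:,:360]=a; c[:576,380:740]=b
cv2.imwrite('pics/topz.png',c)
im=cv2.imread('pics/side0.png')
a=cv2.resize(im[180:320,160:340],None,fx=4.2,fy=4.2,interpolation=cv2.INTER_CUBIC)
cv2.imwrite('pics/sidez.png',a)
```

```text
(0, 0, 0) [338. 441.]
(0.3, 0, 0) [338. 317.]
(0.3, 0.3, 0) [218. 317.]
(0.6, 0, 0) [339. 199.]
(0.6, -0.3, 0) [456. 200.]
```

View pics/topz.png

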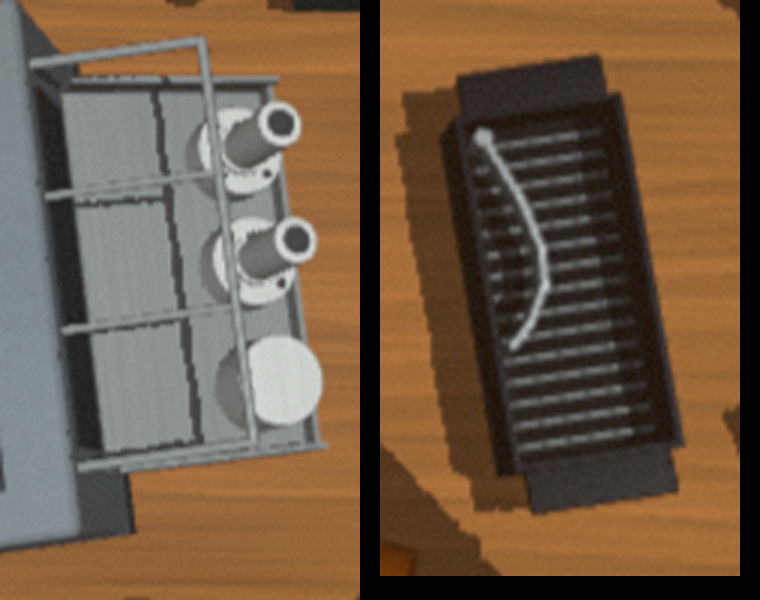

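View pics/sidez.png

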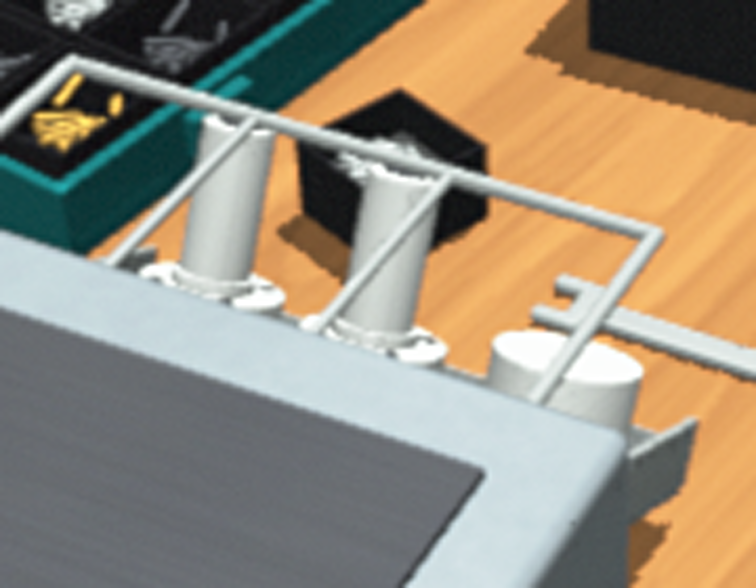

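Run:
```python
from h import *
d=load('top0')
Rt=Ro.from_rotvec(arm.observe()['orientation']).as_matrix(); print(Rt.round(3)); 
zt=.045+.117*np.cos(np.radians(28))
a=onz(d,273.3,171,zt); b=onz(d,278.3,210,zt); c=onz(d,275,256.7,.045+.055*np.cos(np.radians(28)))
print('tops',a,b,c, np.linalg.norm(a-b))
g=[(180+u/3,130+v/3) for u,v in [(203,40),(253,443)]]
G=[onz(d,*p,.195) for p in g]; print('rail corners',G, np.linalg.norm(G[0]-G[1]), np.degrees(np.arctan2(*(G[0]-G[1])[[1,0]])))
ang=np.arctan2(*(a-b)[[1,0]]);print(np.degrees(ang))
T=lambda u,v:(390+(u-380)/3.6,140+v/3.6)
q={k:onz(d,*T(*p),z) for k,p,z in [('TR',(620,93),.07),('BR',(683,445),.07),('pin',(482,135),.07),('tip',(513,347),.068),('TLb',(445,130),.0),('BLb',(497,474),0)]}
for k in q: print(k,q[k].round(4))
v=q['TR']-q['BR']; print(np.linalg.norm(v),np.degrees(np.arctan2(v[1],v[0])))
print(np.degrees(np.arctan2(*(q['pin']-q['tip'])[[1,0]])), np.degrees(np.arctan2(-4,143)))
```

```text
[[-0.001 -0.45   0.893]
 [ 0.001  0.893  0.45 ]
 [-1.     0.001 -0.   ]]
tops [0.63681039 0.15514156 0.14830487] [0.54643241 0.14221137 0.14830487] [0.44385092 0.15265549 0.09356212] 0.09129823834654989
rail corners [array([0.68802679, 0.20880721, 0.195     ]), array([0.39055209, 0.16624601, 0.195     ])] 0.3005040060943333 8.142336136645708
8.141940586080246
TR [ 0.6716 -0.2852  0.07  ]
BR [ 0.4328 -0.3232  0.07  ]
pin [ 0.6418 -0.1912  0.07  ]
tip [ 0.4978 -0.211   0.068 ]
TLb [ 0.6608 -0.1771  0.    ]
BLb [ 0.416  -0.2116  0.    ]
0.24180026050897022 9.045563565196955
7.810853801913399 -1.6022613462709754
```

>>> {"name": "play_rows", "arguments": {
  "moves": [
    {"translation": [-2.5,2,5],"yaw": -0.18},
    {"translation": [-5,4,10],"yaw": -0.36},
    {"translation": [-8,6,15],"yaw": -0.54},
    {"translation": [-11,8,20],"yaw": -0.72},
    {"translation": [-13,10,25],"yaw": -0.9},
    {"translation": [-15,12,30],"yaw": -1.08},
    {"translation": [-16,12.8,34.6],"yaw": -1.246},
    {"translation": [-16,12.8,34.6],"yaw": -1.246}
  ]
}}

```text
invalid input at $.moves[0]: expected keys translation, yaw, grip
```

Run:
```python
from h import *
d=shot('wrist','w1'); o=arm.observe(); print(o['tcp_pos'],o['joints'],o['clock'],Ro.from_rotvec(o['orientation']).as_matrix().round(3)); print(np.array(d['R']).round(3), -np.array(d['R']).T@d['t'])
shot('top','t1')
```

```text
[ 0.24742615 -0.49089128  0.23875444] [-8.19380650e-01  2.55508058e-01  1.07498659e-01 -2.32220938e-04
 -1.42390457e+00 -2.84557147e-01] 0.2 [[-0.001 -0.45   0.893]
 [ 0.001  0.893  0.45 ]
 [-1.     0.001 -0.   ]]
[[-0.45   0.893  0.001]
 [ 0.855  0.431  0.288]
 [ 0.257  0.131 -0.958]] [ 0.18322418 -0.52537035  0.37281964]
```

View pics/w1.png

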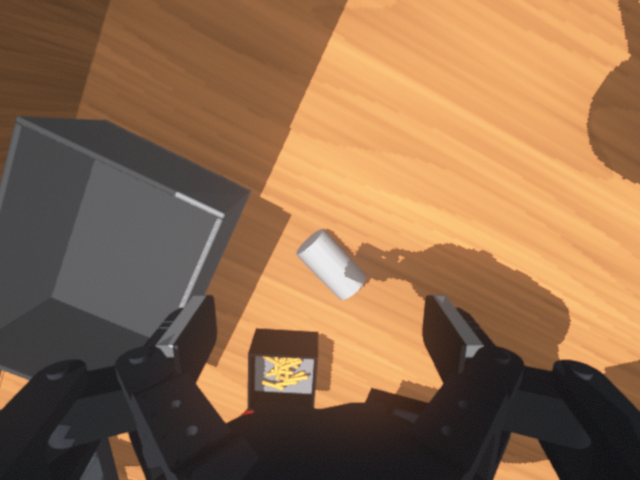

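>>> {"name": "play_rows", "arguments": {
  "moves": [
    {"translation": [-2.5,1,5],"yaw": -0.18,"grip": 8.5},
    {"translation": [-5,2,10],"yaw": -0.36,"grip": 8.5},
    {"translation": [-8,3,15],"yaw": -0.54,"grip": 8.5},
    {"translation": [-11,4,20],"yaw": -0.72,"grip": 8.5},
    {"translation": [-13,5,25],"yaw": -0.9,"grip": 8.5},
    {"translation": [-15,5.6,30],"yaw": -1.08,"grip": 8.5},
    {"translation": [-16,5.6,31],"yaw": -1.246,"grip": 8.5},
    {"translation": [-16,5.6,31],"yaw": -1.246,"grip": 8.5}
  ]
}}

```text
clock: 1.25
tcp_pos: [0.5001, -0.3011, 0.3991]
orientation: [-1.313, 1.139, 1.313]
ft_force: [-0.1, 0.5, 0.0]
width: 0.0852
```

Run:
```python
from h import *
d=shot('wrist','w2'); o=arm.observe(); print(o['tcp_pos'],o['joints'],o['clock'],Ro.from_rotvec(o['orientation']).as_matrix().round(3)); print( -np.array(d['R']).T@d['t'])
```

```text
[ 0.49934839 -0.30158067  0.39888858] [-2.75471786e-01  3.50827173e-01  6.43955977e-01 -3.85807145e-05
 -1.86422205e+00  4.14514531e-01] 1.3 [[-0.    -0.99  -0.139]
 [ 0.    -0.139  0.99 ]
 [-1.     0.     0.   ]]
[ 0.51147968 -0.37502175  0.53335375]
```

View pics/w2.png

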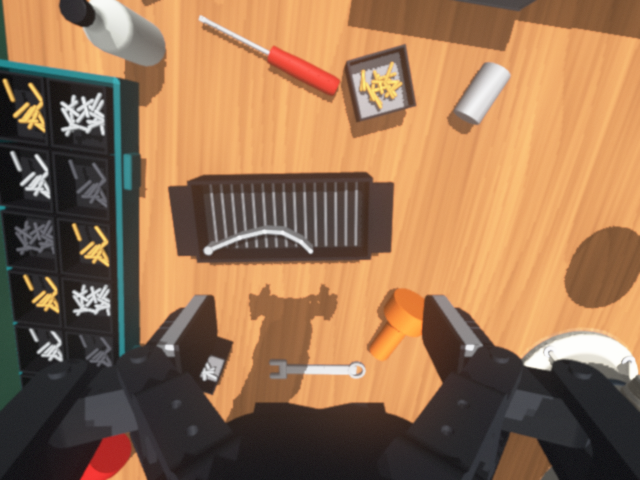

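Run:
```python
import cv2
im=cv2.imread('pics/w2.png')[165:275,160:400]
cv2.imwrite('pics/w2z.png',cv2.resize(cv2.convertScaleAbs(im,alpha=1.8,beta=20),None,fx=3.3,fy=3.3,interpolation=cv2.INTER_CUBIC))
```

```text
(no output)
```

View pics/w2z.png

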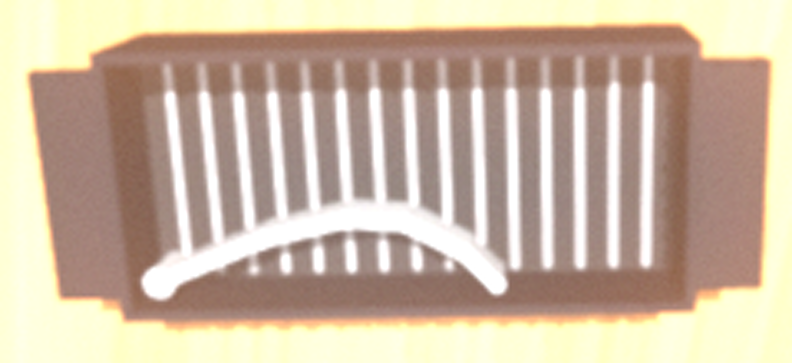

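Run:
```python
from h import *
d=load('w2')
f=lambda u,v:(160+u/3.3-.35,165+v/3.3-.35)
P=[onz(d,*f(*p),.07)[:2] for p in [(92,54),(700,50),(693,308),(128,318)]]
M=np.array([(122.5,-57.5),(-122.5,-57.5),(-122.5,57.5),(122.5,57.5)])/1000
P=np.array(P);print(P.round(4))
for i in range(4): print(np.linalg.norm(P[i]-P[(i+1)%4]).round(4))
c=P.mean(0);H=M.T@(P-c);th=np.arctan2(H[0,1]-H[1,0],H[0,0]+H[1,1]);print('c',c,np.degrees(th))
R=np.array([[np.cos(th),-np.sin(th)],[np.sin(th),np.cos(th)]])
print('res',((P-c)@R-M).round(4))
for n,p,z in [('pin',(158,282),.07),('tip',(497,285),.068),('innermost',(355,222),.068)]:
  print(n,((onz(d,*f(*p),z)[:2]-c)@R).round(4))
dt=load('top0')
for X in M:
  w=R@X+c; print(proj(dt,[*w,.07]).round(1), end=' ')
```

```text
[[ 0.6739 -0.286 ]
 [ 0.4347 -0.3218]
 [ 0.4176 -0.214 ]
 [ 0.6548 -0.1754]]
0.2419
0.1092
0.2403
0.1122
c [ 0.54525602 -0.24928893] 8.982841503039547
res [[-0.0011  0.0012]
 [ 0.002   0.0031]
 [ 0.0019 -0.0027]
 [-0.0028 -0.0016]]
pin [0.1052 0.0399]
tip [-0.0376  0.044 ]
innermost [0.021  0.0153]
[457.4 164.4] [475.  263.4] [427.8 270.6] [411.  171.2]
```

>>> {"name": "play_rows", "arguments": {
  "moves": [
    {"translation": [1,-2,6],"yaw": 0,"grip": 7},
    {"translation": [2,-4,12],"yaw": 0,"grip": 7},
    {"translation": [4,-6,18],"yaw": 0,"grip": 7},
    {"translation": [6,-8,24],"yaw": 0,"grip": 7},
    {"translation": [8,-10,30],"yaw": 0,"grip": 7},
    {"translation": [10,-12,36],"yaw": 0,"grip": 7},
    {"translation": [10,-12.8,40.7],"yaw": 0,"grip": 7},
    {"translation": [10,-12.8,40.7],"yaw": 0,"grip": 7}
  ]
}}

```text
clock: 2.3
tcp_pos: [0.5673, 0.1219, 0.2972]
orientation: [-1.312, 1.141, 1.315]
ft_force: [0.8, -1.3, 0.1]
width: 0.0702
```

Run:
```python
from h import *
d=shot('wrist','w3'); d2=shot('top','t3'); shot('side','s3'); o=arm.observe(); print(o['tcp_pos'],o['joints'],o['clock'],Ro.from_rotvec(o['orientation']).as_matrix().round(3)); print( -np.array(d['R']).T@d['t'])
```

```text
[0.56804317 0.11822297 0.2993937 ] [ 4.74803104e-01  3.09515329e-01  3.32656792e-01  4.04101202e-04
 -1.59405050e+00 -3.35352753e-01] 2.45 [[ 0.    -0.99  -0.139]
 [-0.    -0.139  0.99 ]
 [-1.    -0.    -0.   ]]
[0.57916551 0.04804525 0.43145179]
```

View pics/w3.png

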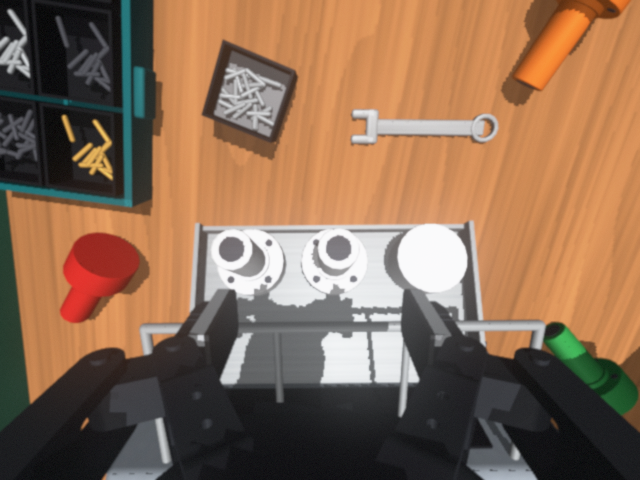

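Run:
```python
import cv2
im=cv2.imread('pics/w3.png')[200:350,180:500]
cv2.imwrite('pics/w3z.png',cv2.resize(cv2.convertScaleAbs(im,alpha=.8),None,fx=2.5,fy=2.5,interpolation=cv2.INTER_CUBIC))
```

```text
(no output)
```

View pics/w3z.png

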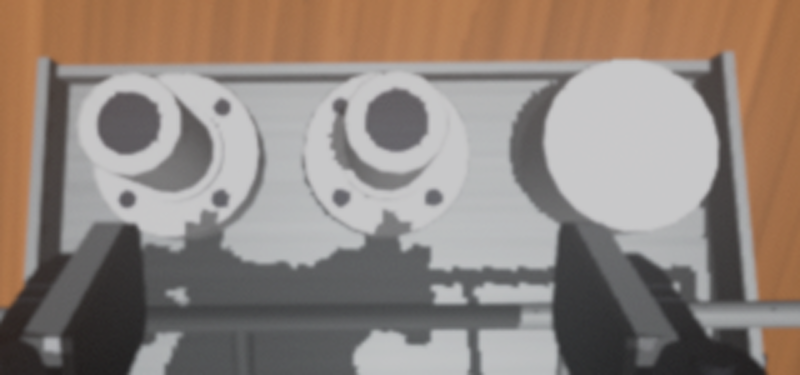

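Run:
```python
from h import *
d=load('w3'); t=load('top0')
print(d['camera_matrix'][0])
zt=.045+.117*np.cos(np.radians(28)); zb=.045+.055*np.cos(np.radians(28))
px={'A':(231.8,249),'B':(338.2,248.2),'C':(432,257.3)}
tp={'A':(273.3,171),'B':(278.3,210),'C':(274.6,256.4)}
th=np.radians(8.1); R=np.array([[np.cos(th),-np.sin(th)],[np.sin(th),np.cos(th)]])
for k in px:
  z=zb if k=='C' else zt
  p=onz(d,*px[k],z)
  c1,r1=ray(d,*px[k]);c2,r2=ray(t,*tp[k])
  s=np.linalg.lstsq(np.c_[r1,-r2],c2-c1,rcond=None)[0]
  print(k,p.round(4),((c1+r1*s[0]+c2+r2*s[1])/2).round(4),(c1+r1*s[0]-c2-r2*s[1]).round(4), 'mach-rot',(p[:2]@R).round(4))
rail=[onz(d,*p,.195)[:2] for p in [(143,327),(541,324)]]
print('rail',rail,[(q@R).round(4) for q in rail])
```

```text
[352.351347     0.         319.15055546]
A [0.6381 0.1548 0.1483] [0.6378 0.1554 0.1467] [0.0012 0.0001 0.0003] mach-rot [0.6535 0.0634]
B [0.5488 0.1414 0.1483] [0.5478 0.1431 0.142 ] [0.0007 0.0007 0.0002] mach-rot [0.5632 0.0627]
C [0.4465 0.1557 0.0936] [0.4453 0.155  0.0918] [0.0012 0.0024 0.0003] mach-rot [0.464  0.0912]
rail [array([0.69061296, 0.20929121]), array([0.39177625, 0.16436143])] [array([0.7132, 0.1099]), array([0.411 , 0.1075])]
```

>>> {"name": "play_rows", "arguments": {
  "moves": [
    {"translation": [4,1.6,-2],"yaw": 0,"grip": 7},
    {"translation": [8,1.6,-2],"yaw": 0,"grip": 7},
    {"translation": [12,1.6,-0.2],"yaw": 0,"grip": 7},
    {"translation": [14.5,1.6,1.2],"yaw": 0,"grip": 7},
    {"translation": [16.4,1.6,2.2],"yaw": 0,"grip": 7},
    {"translation": [16.4,1.6,2.2],"yaw": 0,"grip": 7}
  ]
}}

```text
clock: 3.2
tcp_pos: [0.5485, 0.1372, 0.1344]
orientation: [-1.311, 1.142, 1.313]
ft_force: [0.1, -0.1, 0.5]
width: 0.0696
```

Run:
```python
from h import *
d=shot('wrist','w4'); d2=shot('side','s4'); o=arm.observe(); print(o['tcp_pos'],o['clock'],o['ft_force'])
a=cv2.imread('pics/w4.png')[200:440,160:480];b=cv2.imread('pics/s4.png')[160:320,160:340]
c=np.zeros((600,780,3),np.uint8);c[:288,:384]=cv2.resize(a,(384,288));c[:400,390:780]=cv2.resize(b,(390,400))[:, :390];cv2.imwrite('pics/c4.png',c)
```

```text
[0.54993149 0.13759498 0.13644307] 3.3 [0.43595384 0.21238328 0.97876198]
```

View pics/c4.png

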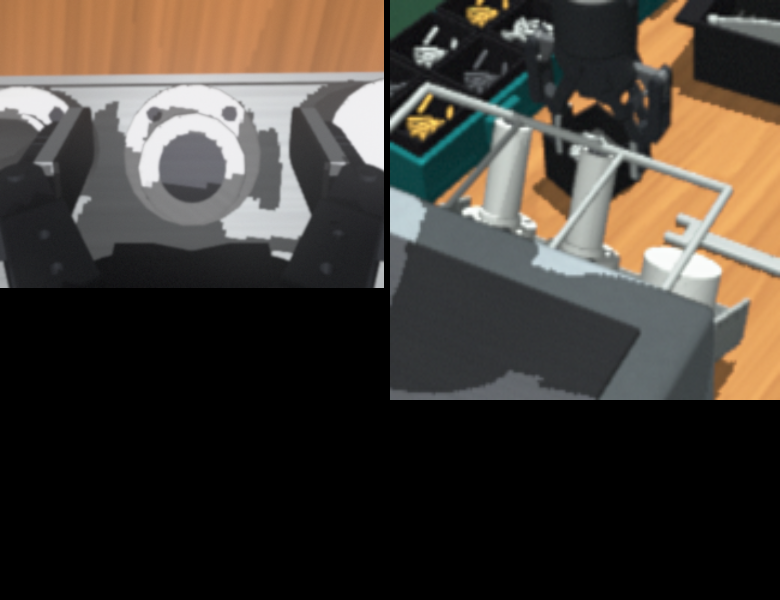

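>>> {"name": "play_rows", "arguments": {
  "grip_force": 60,
  "moves": [
    {"translation": [0.2,0,0],"yaw": 0,"grip": 5},
    {"translation": [0.2,0,0],"yaw": 0,"grip": 3},
    {"translation": [0.2,0,0],"yaw": 0,"grip": 2.5},
    {"translation": [0.2,0,0],"yaw": 0,"grip": 2.5},
    {"translation": [0.2,0,0],"yaw": 0,"grip": 2.5},
    {"translation": [0.2,0,0],"yaw": 0,"grip": 2.5}
  ]
}}

```text
clock: 4.05
tcp_pos: [0.5495, 0.1383, 0.1341]
orientation: [-1.314, 1.139, 1.312]
ft_force: [-2.1, -2.9, 5.8]
width: 0.0342
```

Run:
```python
from h import *
d=shot('wrist','w5'); o=arm.observe(); print(o['tcp_pos'],o['clock'],o['ft_force'],o['width'])
```

```text
[0.54950081 0.13835011 0.1341264 ] 4.1 [-3.26059141 -4.10702444  6.17246011] 0.03364470363926655
```

View pics/w5.png

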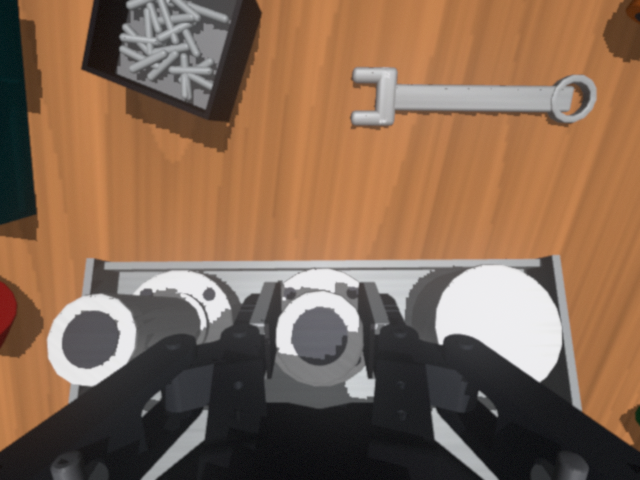

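>>> {"name": "play_rows", "arguments": {
  "moves": [
    {"translation": [0,0,0],"yaw": 0,"grip": 2.5}
  ]
}}

```text
clock: 4.22
tcp_pos: [0.5495, 0.1383, 0.1341]
orientation: [-1.314, 1.139, 1.312]
ft_force: [-1.6, -4.3, 5.4]
width: 0.0339
```

Run:
```python
from h import *
o=arm.observe(); print(o['tcp_pos'],o['clock'],o['ft_force'],o['width'])
a=cv2.imread('pics/w5.png')[250:420,200:440]
cv2.imwrite('pics/w5z.png',cv2.resize(a,None,fx=3.3,fy=3.3,interpolation=cv2.INTER_CUBIC))
```

```text
[0.54949734 0.13833563 0.13410452] 4.225 [-1.60827463 -4.28667151  5.35716918] 0.03386729129163019
```

View pics/w5z.png

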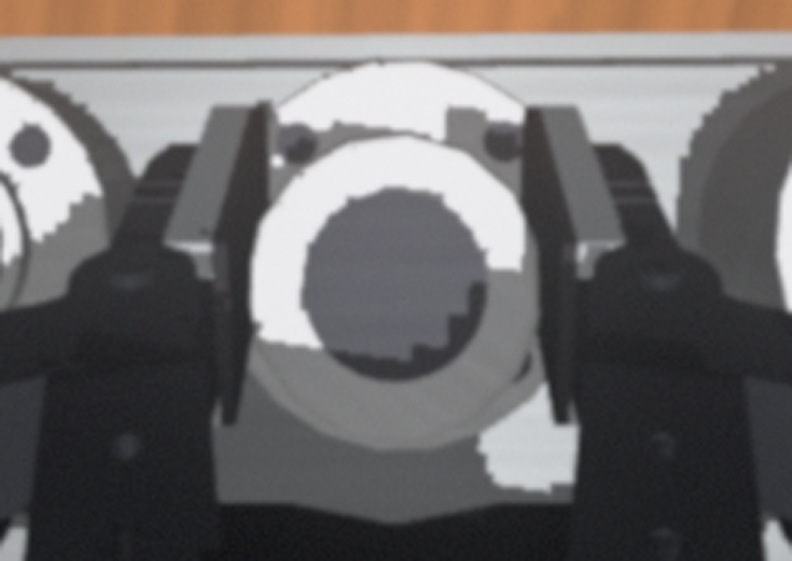

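>>> {"name": "play_rows", "arguments": {
  "moves": [
    {"translation": [-0.5,0,-0.3],"yaw": 0,"grip": 2.5},
    {"translation": [-1.2,0,-0.7],"yaw": 0,"grip": 2.5},
    {"translation": [-2.2,0,-1.3],"yaw": 0,"grip": 2.5},
    {"translation": [-3.4,0,-1.9],"yaw": 0,"grip": 2.5},
    {"translation": [-5,0,-2.8],"yaw": 0,"grip": 2.5},
    {"translation": [-7,0,-4],"yaw": 0,"grip": 2.5},
    {"translation": [-8,0,-6],"yaw": 0,"grip": 2.5},
    {"translation": [-8,0,-7],"yaw": 0,"grip": 2.5}
  ]
}}

```text
clock: 5.22
tcp_pos: [0.5597, 0.0683, 0.2142]
orientation: [-1.313, 1.138, 1.311]
ft_force: [0.9, 0.3, -4.1]
width: 0.034
```

Run:
```python
from h import *
o=arm.observe(); print(o['tcp_pos'],o['clock'],o['ft_force'],o['ft_torque'],o['width'])
shot('wrist','w6');d2=shot('side','s6')
a=cv2.imread('pics/w6.png');b=cv2.imread('pics/s6.png')[80:320,160:400]
c=np.zeros((400,800,3),np.uint8);c[:300,:400]=cv2.resize(a,(400,300));c[:,400:]=cv2.resize(b,(400,400));cv2.imwrite('pics/c6.png',c)
```

```text
[0.55973706 0.06825136 0.2141645 ] 5.225 [ 0.87905693  0.25077946 -4.13087658] [-0.04812449 -0.07269982  0.06228524] 0.03403856363131433
```

View pics/c6.png

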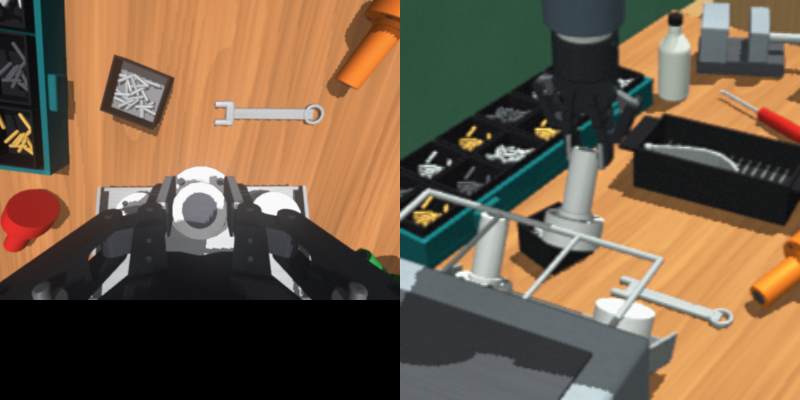

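>>> {"name": "play_rows", "arguments": {
  "moves": [
    {"translation": [0,1.5,-4],"yaw": 0,"grip": 2.5},
    {"translation": [1,3,-9],"yaw": 0,"grip": 2.5},
    {"translation": [3,4.5,-13],"yaw": 0,"grip": 2.5},
    {"translation": [6.5,5.3,-16.2],"yaw": 0,"grip": 2.5},
    {"translation": [9,5.3,-16.2],"yaw": 0,"grip": 2.5},
    {"translation": [10,5.3,-16.2],"yaw": 0,"grip": 2.5},
    {"translation": [10.1,5.3,-16.2],"yaw": 0,"grip": 2.5},
    {"translation": [10.1,5.3,-16.2],"yaw": 0,"grip": 2.5}
  ]
}}

```text
clock: 6.32
tcp_pos: [0.5305, -0.0978, 0.1133]
orientation: [-1.315, 1.137, 1.312]
ft_force: [-0.2, 0.1, -2.9]
width: 0.0342
```

>>> {"name": "play_rows", "arguments": {
  "grip_force": 20,
  "moves": [
    {"translation": [0,0,0],"yaw": 0,"grip": 2.5},
    {"translation": [0,0,0],"yaw": 0,"grip": 2.5},
    {"translation": [0,0,0],"yaw": 0,"grip": 2.5}
  ]
}}

```text
clock: 6.7
tcp_pos: [0.5298, -0.0982, 0.1126]
orientation: [-1.313, 1.138, 1.313]
ft_force: [-0.8, -0.4, -4.3]
width: 0.0341
```

Run:
```python
from h import *
o=arm.observe(); print(o['tcp_pos'],o['clock'],o['ft_force'],o['ft_torque'],o['width'])
shot('wrist','w7');d2=shot('side','s7')
a=cv2.imread('pics/w7.png');b=cv2.imread('pics/s7.png')[80:320,160:400]
c=np.zeros((400,800,3),np.uint8);c[:300,:400]=cv2.resize(a,(400,300));c[:,400:]=cv2.resize(b,(400,400));cv2.imwrite('pics/c7.png',c)
```

```text
[ 0.52982507 -0.09818477  0.11256439] 6.7 [-0.83987949 -0.40059053 -4.26642331] [-0.15442972  0.06211638 -0.00620547] 0.034146156670079274
```

View pics/c7.png

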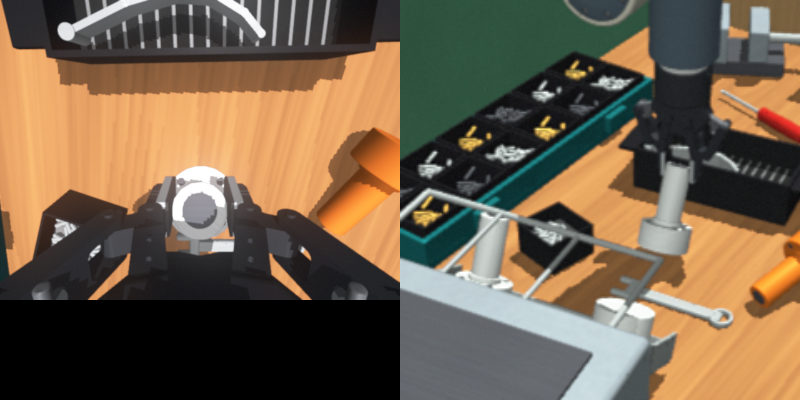

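>>> {"name": "play_rows", "arguments": {
  "moves": [
    {"translation": [0,0,-1.5],"yaw": 0,"grip": 2.5},
    {"translation": [0,0,-3],"yaw": 0,"grip": 2.5},
    {"translation": [0.4,0,-3],"yaw": 0,"grip": 2.5},
    {"translation": [0.6,0,-3],"yaw": 0,"grip": 2.5},
    {"translation": [0.6,0,-3],"yaw": 0,"grip": 2.5}
  ]
}}

```text
clock: 7.42
tcp_pos: [0.5338, -0.1281, 0.1063]
orientation: [-1.313, 1.139, 1.313]
ft_force: [-1.1, -1.1, -1.8]
width: 0.0339
```

>>> {"name": "play_rows", "arguments": {
  "moves": [
    {"translation": [0.1,0,0],"yaw": 0,"grip": 2.5},
    {"translation": [0.2,0,0],"yaw": 0,"grip": 2.5},
    {"translation": [0.2,0,0],"yaw": 0,"grip": 2.5}
  ]
}}

```text
clock: 7.8
tcp_pos: [0.5343, -0.1285, 0.1057]
orientation: [-1.315, 1.139, 1.312]
ft_force: [-2.4, -1.3, 5.6]
width: 0.0341
```

>>> {"name": "play_rows", "arguments": {
  "moves": [
    {"translation": [-0.1,0,0.6],"yaw": 0,"grip": 2.5},
    {"translation": [-0.1,0,1.2],"yaw": 0,"grip": 2.5},
    {"translation": [-0.1,0,1.8],"yaw": 0,"grip": 2.5},
    {"translation": [-0.1,0,2.4],"yaw": 0,"grip": 2.5},
    {"translation": [-0.05,0,3],"yaw": 0,"grip": 2.5},
    {"translation": [0,0,3.5],"yaw": 0,"grip": 2.5}
  ]
}}

```text
clock: 8.55
tcp_pos: [0.5306, -0.0938, 0.1069]
orientation: [-1.318, 1.137, 1.31]
ft_force: [-3.4, -2.0, 11.2]
width: 0.0342
```

Run:
```python
from h import *
o=arm.observe(); print(o['tcp_pos'],o['clock'],o['ft_force'],o['ft_torque'],o['width'])
shot('wrist','w8');d2=shot('side','s8')
a=cv2.imread('pics/w8.png');b=cv2.imread('pics/s8.png')[80:320,160:400]
c=np.zeros((400,800,3),np.uint8);c[:300,:400]=cv2.resize(a,(400,300));c[:,400:]=cv2.resize(b,(400,400));cv2.imwrite('pics/c8.png',c)
```

```text
[ 0.53056084 -0.09375302  0.10688809] 8.55 [-3.42128242 -2.04825662 11.22777673] [-1.29745676  1.08256634  0.03183122] 0.03417642469719094
```

View pics/c8.png

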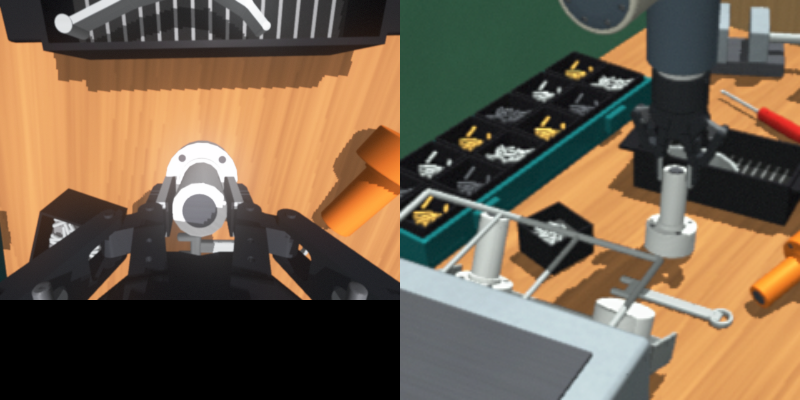

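>>> {"name": "play_rows", "arguments": {
  "moves": [
    {"translation": [0.1,0,0.6],"yaw": 0,"grip": 2.5},
    {"translation": [0.3,0,1.2],"yaw": 0,"grip": 2.5},
    {"translation": [0.5,0,1.8],"yaw": 0,"grip": 2.5},
    {"translation": [0.5,0,1.9],"yaw": 0,"grip": 2.5},
    {"translation": [0.5,0,1.9],"yaw": 0,"grip": 2.5}
  ]
}}

```text
clock: 9.28
tcp_pos: [0.5284, -0.0747, 0.1032]
orientation: [-1.319, 1.135, 1.309]
ft_force: [-4.5, -0.1, 19.1]
width: 0.0338
```

Run:
```python
from h import *
o=arm.observe(); print(o['tcp_pos'],o['clock'],o['ft_force'],o['ft_torque'],o['width'])
shot('wrist','w9');d2=shot('side','s9')
a=cv2.imread('pics/w9.png');b=cv2.imread('pics/s9.png')[130:270,280:420]
c=np.zeros((400,800,3),np.uint8);c[:300,:400]=cv2.resize(a,(400,300));c[:,400:]=cv2.resize(b,(400,400));cv2.imwrite('pics/c9.png',c)
```

```text
[ 0.52838964 -0.07467197  0.10315399] 9.275 [-4.46059122 -0.11579195 19.05085692] [-0.6273414   1.90027735 -0.02185818] 0.03378190646027852
```

View pics/c9.png

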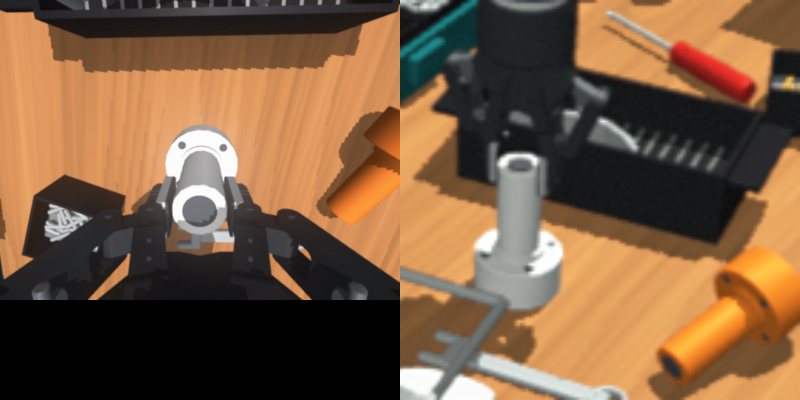

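>>> {"name": "play_rows", "arguments": {
  "moves": [
    {"translation": [0,0,0],"yaw": 0,"grip": 5},
    {"translation": [0,0,0],"yaw": 0,"grip": 5.5},
    {"translation": [0,0,0],"yaw": 0,"grip": 5.5},
    {"translation": [0,0,0],"yaw": 0,"grip": 5.5}
  ]
}}

```text
clock: 9.88
tcp_pos: [0.5262, -0.0744, 0.099]
orientation: [-1.313, 1.139, 1.313]
ft_force: [0.1, 0.1, 0.8]
width: 0.0549
```

Run:
```python
from h import *
o=arm.observe(); print(o['tcp_pos'],o['clock'],o['ft_force'],o['ft_torque'],o['width'])
d=shot('wrist','w10');d2=shot('side','s10')
a=cv2.imread('pics/w10.png')[220:440,180:460];b=cv2.imread('pics/s10.png')[130:270,280:420]
c=np.zeros((400,800,3),np.uint8);c[:314,:400]=cv2.resize(a,(400,314));c[:,400:]=cv2.resize(b,(400,400));cv2.imwrite('pics/c10.png',c)
print(proj(d,[*o['tcp_pos'][:2],.117]))
```

```text
[ 0.52624506 -0.07439624  0.09897672] 9.875 [0.0761146 0.1419329 0.8291108] [ 0.0201803   0.02561698 -0.00860605] 0.05487539192667675
[321.64938881 336.24614765]
```

View pics/c10.png

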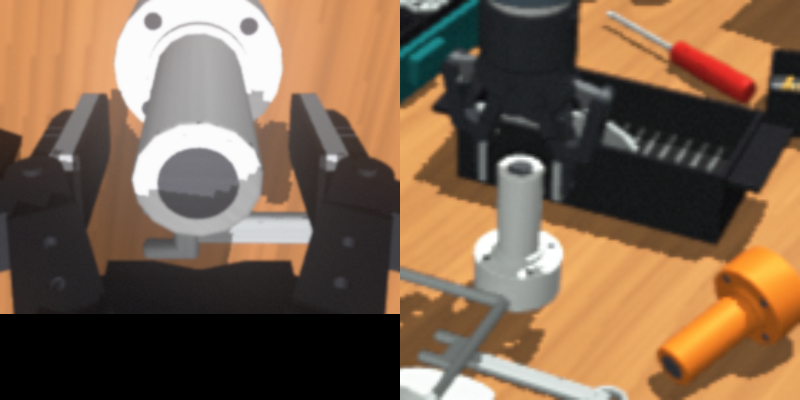

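Run:
```python
from h import *
d=load('w10'); p=onz(d,318,347.5,.117); t=arm.observe()['tcp_pos']; Rt=Ro.from_rotvec(arm.observe()['orientation']).as_matrix()
print(p,Rt.T@(p-t))
```

```text
[ 0.52691694 -0.06935339  0.117     ] [-0.01790411 -0.00136126  0.00496126]
```

>>> {"name": "play_rows", "arguments": {
  "grip_force": 40,
  "moves": [
    {"translation": [1.2,-0.1,0.5],"yaw": 0,"grip": 5.5},
    {"translation": [2.4,-0.1,0.5],"yaw": 0,"grip": 5},
    {"translation": [2.4,-0.1,0.5],"yaw": 0,"grip": 3},
    {"translation": [2.4,-0.1,0.5],"yaw": 0,"grip": 2.5},
    {"translation": [2.4,-0.1,0.5],"yaw": 0,"grip": 2.5},
    {"translation": [2.4,-0.1,0.5],"yaw": 0,"grip": 2.5},
    {"translation": [2.4,-0.1,0.5],"yaw": 0,"grip": 2.5}
  ]
}}

```text
clock: 10.85
tcp_pos: [0.5265, -0.0694, 0.0753]
orientation: [-1.313, 1.139, 1.313]
ft_force: [-0.1, -0.6, -4.8]
width: 0.035
```

Run:
```python
from h import *
o=arm.observe(); print(o['tcp_pos'],o['clock'],o['ft_force'],o['width'])
th=np.radians(9.0); R=np.array([[np.cos(th),-np.sin(th)],[np.sin(th),np.cos(th)]]); c=np.array([.5453,-.2493])
for n,p in [('entry',(-.079,-.008)),('entry2',(-.079,-.0145)),('home',(.0815,-.0165)),('second',(.0095,-.0165))]: print(n,(R@p+c).round(4))
```

```text
[ 0.52654296 -0.06941658  0.07531196] 10.85 [-0.08359959 -0.56965524 -4.78742913] 0.03502328124518567
entry [ 0.4685 -0.2696]
entry2 [ 0.4695 -0.276 ]
home [ 0.6284 -0.2528]
second [ 0.5573 -0.2641]
```

>>> {"name": "play_rows", "arguments": {
  "moves": [
    {"translation": [-4,0,0],"yaw": 0,"grip": 2.5},
    {"translation": [-8,1,-2],"yaw": 0,"grip": 2.5},
    {"translation": [-10,3,-6],"yaw": 0,"grip": 2.5},
    {"translation": [-10,5,-11],"yaw": -0.0175,"grip": 2.5},
    {"translation": [-10,7,-15],"yaw": -0.0175,"grip": 2.5},
    {"translation": [-10,8.5,-18],"yaw": -0.0175,"grip": 2.5},
    {"translation": [-10,8.5,-19.1],"yaw": -0.0175,"grip": 2.5},
    {"translation": [-10,8.5,-19.1],"yaw": -0.0175,"grip": 2.5}
  ]
}}

```text
clock: 11.85
tcp_pos: [0.4696, -0.2707, 0.1751]
orientation: [-1.325, 1.13, 1.325]
ft_force: [0.6, 0.4, -3.5]
width: 0.0353
```

```bash
cat >> h.py <<'E'
th=np.radians(9.0); RT=np.array([[np.cos(th),-np.sin(th)],[np.sin(th),np.cos(th)]]); CT=np.array([.5453,-.2493])
def tote(p): return RT.T@(np.array(p)[:2]-CT)
def st():
    o=arm.observe(); Rt=Ro.from_rotvec(o['orientation']).as_matrix()
    print('t',round(o['clock'],2),'tcp',o['tcp_pos'].round(4),'tote',tote(o['tcp_pos']).round(4),'F tote',(RT.T@o['ft_force'][:2]).round(1),o['ft_force'][2].round(1),'w',o['width'].round(4),'head',np.degrees(np.arctan2(-Rt[1,1],-Rt[0,1])).round(2))
    return o
E
python3 - <<'E'
from h import *
st();d=shot('wrist','w11');shot('side','s11');shot('top','t11')
a=cv2.imread('pics/w11.png');b=cv2.imread('pics/s11.png')[100:230,280:430]
c=np.zeros((400,800,3),np.uint8);c[:300,:400]=cv2.resize(a,(400,300));c[:347,400:]=cv2.resize(b,(400,347));cv2.imwrite('pics/c11.png',c)
E
```

```text
Traceback (most recent call last):
  File "h.py", line 18, in st
    print('t',round(o['clock'],2),'tcp',o['tcp_pos'].round(4),'tote',tote(o['tcp_pos']).round(4),'F tote',(RT.T@o['ft_force'][:2]).round(1),o['ft_force'][2].round(1),'w',o['width'].round(4),'head',np.degrees(np.arctan2(-Rt[1,1],-Rt[0,1])).round(2))
                                                                                                                                                                          ^^^^^^^^^^^^^^^^
AttributeError: 'float' object has no attribute 'round'
```

```bash
sed -i "s/o\['width'\].round(4)/round(o['width'],4)/" h.py
python3 - <<'E'
from h import *
st();d=shot('wrist','w11');shot('side','s11');shot('top','t11')
a=cv2.imread('pics/w11.png');b=cv2.imread('pics/s11.png')[100:230,280:430]
c=np.zeros((400,800,3),np.uint8);c[:300,:400]=cv2.resize(a,(400,300));c[:347,400:]=cv2.resize(b,(400,347));cv2.imwrite('pics/c11.png',c)
E
```

```text
t 11.85 tcp [ 0.4696 -0.2707  0.1751] tote [-0.0781 -0.0093] F tote [0.7 0.3] -3.5 w 0.0353 head 9.07
```

View pics/c11.png

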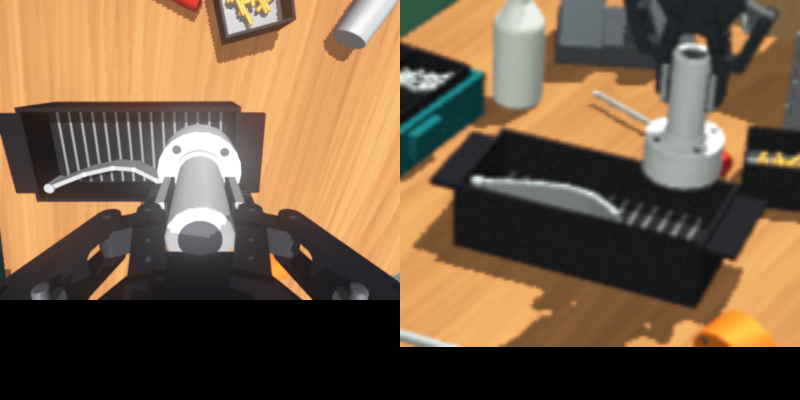

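>>> {"name": "play_rows", "arguments": {
  "moves": [
    {"translation": [1,-0.4,-0.2],"yaw": 0,"grip": 2.5},
    {"translation": [2.5,-0.4,-0.2],"yaw": 0,"grip": 2.5},
    {"translation": [3.5,-0.4,-0.2],"yaw": 0,"grip": 2.5},
    {"translation": [4.5,-0.4,-0.2],"yaw": 0,"grip": 2.5},
    {"translation": [5.3,-0.4,-0.2],"yaw": 0,"grip": 2.5},
    {"translation": [5.5,-0.4,-0.2],"yaw": 0,"grip": 2.5},
    {"translation": [5.5,-0.4,-0.2],"yaw": 0,"grip": 2.5}
  ]
}}

```text
clock: 12.88
tcp_pos: [0.4738, -0.272, 0.1205]
orientation: [-1.326, 1.13, 1.325]
ft_force: [0.2, 0.5, -3.0]
width: 0.0353
```

>>> {"name": "play_rows", "arguments": {
  "moves": [
    {"translation": [0.3,0,0],"yaw": 0,"grip": 2.5},
    {"translation": [0.5,0,0],"yaw": 0,"grip": 2.5},
    {"translation": [0.5,0,0],"yaw": 0,"grip": 2.5}
  ]
}}

```text
clock: 13.25
tcp_pos: [0.4736, -0.2718, 0.1151]
orientation: [-1.325, 1.13, 1.326]
ft_force: [-0.7, 0.4, -3.3]
width: 0.035
```

>>> {"name": "play_rows", "arguments": {
  "moves": [
    {"translation": [0.25,0,0],"yaw": 0,"grip": 2.5},
    {"translation": [0.5,0,0],"yaw": 0,"grip": 2.5},
    {"translation": [0.5,0,0],"yaw": 0,"grip": 2.5}
  ]
}}

```text
clock: 13.62
tcp_pos: [0.4735, -0.2718, 0.1099]
orientation: [-1.325, 1.13, 1.326]
ft_force: [1.1, -0.2, -4.4]
width: 0.0353
```

>>> {"name": "play_rows", "arguments": {
  "moves": [
    {"translation": [0.25,0,0],"yaw": 0,"grip": 2.5},
    {"translation": [0.4,0,0],"yaw": 0,"grip": 2.5},
    {"translation": [0.4,0,0],"yaw": 0,"grip": 2.5}
  ]
}}

```text
clock: 14.0
tcp_pos: [0.4736, -0.2718, 0.1061]
orientation: [-1.325, 1.13, 1.326]
ft_force: [-0.3, -0.1, -5.1]
width: 0.0353
```

>>> {"name": "play_rows", "arguments": {
  "moves": [
    {"translation": [0.2,0,0],"yaw": 0,"grip": 2.5},
    {"translation": [0.4,0,0],"yaw": 0,"grip": 2.5},
    {"translation": [0.4,0,0],"yaw": 0,"grip": 2.5}
  ]
}}

```text
clock: 14.38
tcp_pos: [0.4736, -0.2718, 0.1021]
orientation: [-1.325, 1.13, 1.326]
ft_force: [-0.1, -0.6, -3.0]
width: 0.0351
```

>>> {"name": "play_rows", "arguments": {
  "moves": [
    {"translation": [0.2,0,0],"yaw": 0,"grip": 2.5},
    {"translation": [0.4,0,0],"yaw": 0,"grip": 2.5},
    {"translation": [0.4,0,0],"yaw": 0,"grip": 2.5}
  ]
}}

```text
clock: 14.75
tcp_pos: [0.4741, -0.2721, 0.1]
orientation: [-1.328, 1.129, 1.325]
ft_force: [-2.0, 2.6, 6.4]
width: 0.0353
```

>>> {"name": "play_rows", "arguments": {
  "moves": [
    {"translation": [-0.4,0,-0.2],"yaw": 0,"grip": 2.5},
    {"translation": [-0.4,-1,-0.5],"yaw": 0,"grip": 2.5},
    {"translation": [-0.4,-2,-0.5],"yaw": 0,"grip": 2.5},
    {"translation": [-0.4,-3,-0.5],"yaw": 0,"grip": 2.5},
    {"translation": [-0.4,-3,-0.5],"yaw": 0,"grip": 2.5}
  ]
}}

```text
clock: 15.38
tcp_pos: [0.505, -0.2718, 0.1018]
orientation: [-1.326, 1.129, 1.326]
ft_force: [0.3, 0.3, -4.1]
width: 0.0352
```

Run:
```python
from h import *
st();shot('wrist','w12');shot('side','s12')
a=cv2.imread('pics/w12.png');b=cv2.imread('pics/s12.png')[100:230,280:430]
c=np.zeros((400,800,3),np.uint8);c[:300,:400]=cv2.resize(a,(400,300));c[:347,400:]=cv2.resize(b,(400,347));cv2.imwrite('pics/c12.png',c)
```

```text
t 15.38 tcp [ 0.505  -0.2718  0.1018] tote [-0.0433 -0.0159] F tote [0.4 0.3] -4.1 w 0.0352 head 9.18
```

View pics/c12.png

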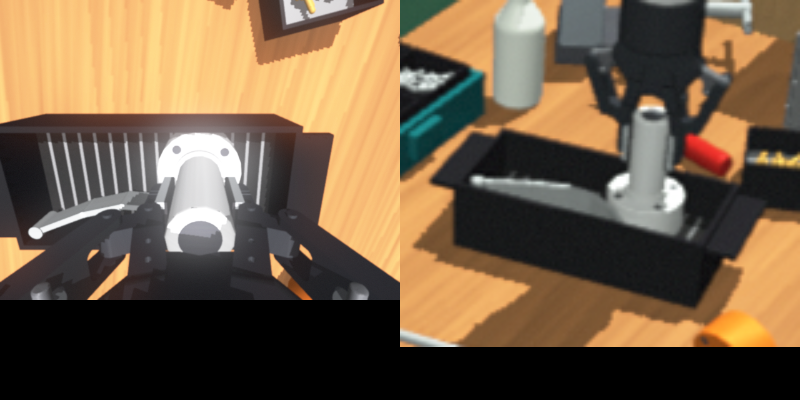

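>>> {"name": "play_rows", "arguments": {
  "moves": [
    {"translation": [0,-1.5,-0.1],"yaw": 0,"grip": 2.5},
    {"translation": [0,-3,-0.1],"yaw": 0,"grip": 2.5},
    {"translation": [0,-4.5,-0.1],"yaw": 0,"grip": 2.5},
    {"translation": [0,-6,-0.1],"yaw": 0,"grip": 2.5},
    {"translation": [0,-6,-0.1],"yaw": 0,"grip": 2.5}
  ]
}}

```text
clock: 16.1
tcp_pos: [0.5622, -0.2632, 0.1005]
orientation: [-1.322, 1.133, 1.331]
ft_force: [-4.2, -0.6, -7.1]
width: 0.0349
```

```bash
python3 -c "
from h import *
st()"
```

```text
t 16.1 tcp [ 0.5622 -0.2632  0.1005] tote [ 0.0145 -0.0164] F tote [-4.2  0. ] -7.1 w 0.0349 head 9.14
```

>>> {"name": "play_rows", "arguments": {
  "moves": [
    {"translation": [0,-1.3,0],"yaw": 0,"grip": 2.5},
    {"translation": [0,-2.6,0],"yaw": 0,"grip": 2.5},
    {"translation": [0,-3.9,0],"yaw": 0,"grip": 2.5},
    {"translation": [0,-5.2,0],"yaw": 0,"grip": 2.5},
    {"translation": [0,-6,0],"yaw": 0,"grip": 2.5},
    {"translation": [0,-6,0],"yaw": 0,"grip": 2.5}
  ]
}}

```text
clock: 16.85
tcp_pos: [0.6242, -0.2533, 0.1021]
orientation: [-1.327, 1.127, 1.325]
ft_force: [0.5, 2.0, -4.9]
width: 0.0352
```

```bash
python3 -c "
from h import *
st()"
```

```text
t 16.85 tcp [ 0.6242 -0.2533  0.1021] tote [ 0.0773 -0.0163] F tote [0.8 1.9] -4.9 w 0.0352 head 9.17
```

Free still; close the last few millimetres to feel the end wall.

>>> {"name": "play_rows", "arguments": {
  "moves": [
    {"translation": [0,-0.3,0],"yaw": 0,"grip": 2.5},
    {"translation": [0,-0.6,0],"yaw": 0,"grip": 2.5},
    {"translation": [0,-0.6,0],"yaw": 0,"grip": 2.5}
  ]
}}

```text
clock: 17.23
tcp_pos: [0.6279, -0.2529, 0.1023]
orientation: [-1.324, 1.13, 1.327]
ft_force: [-3.5, 3.1, -1.5]
width: 0.0349
```

```bash
python3 -c "
from h import *
st()"
```

```text
t 17.23 tcp [ 0.6279 -0.2529  0.1023] tote [ 0.081  -0.0164] F tote [-3.   3.6] -1.5 w 0.0349 head 9.14
```

>>> {"name": "play_rows", "arguments": {
  "moves": [
    {"translation": [0.2,0,0],"yaw": 0,"grip": 2.5},
    {"translation": [0.3,0,0],"yaw": 0,"grip": 2.5},
    {"translation": [0.3,0,0],"yaw": 0,"grip": 2.5}
  ]
}}

```text
clock: 17.6
tcp_pos: [0.6279, -0.2528, 0.1005]
orientation: [-1.325, 1.13, 1.327]
ft_force: [-6.0, 4.7, 2.7]
width: 0.0351
```

```bash
python3 -c "
from h import *
st()"
```

```text
t 17.6 tcp [ 0.6279 -0.2528  0.1005] tote [ 0.0811 -0.0164] F tote [-5.2  5.6] 2.7 w 0.0351 head 9.15
```

>>> {"name": "play_rows", "arguments": {
  "moves": [
    {"translation": [0,0,0],"yaw": 0,"grip": 5},
    {"translation": [0,0,0],"yaw": 0,"grip": 6},
    {"translation": [0,0,0],"yaw": 0,"grip": 6},
    {"translation": [-3,0,0],"yaw": 0,"grip": 6},
    {"translation": [-8,0,0],"yaw": 0,"grip": 6},
    {"translation": [-13,0,0],"yaw": 0,"grip": 6},
    {"translation": [-16,0,1],"yaw": 0,"grip": 6},
    {"translation": [-17,0,2],"yaw": 0,"grip": 6}
  ]
}}

```text
clock: 18.6
tcp_pos: [0.6263, -0.2335, 0.2719]
orientation: [-1.329, 1.128, 1.321]
ft_force: [0.4, 0.2, -0.4]
width: 0.0599
```

Run:
```python
from h import *
st();shot('wrist','w13');shot('side','s13')
a=cv2.imread('pics/w13.png');b=cv2.imread('pics/s13.png')[100:230,280:430]
c=np.zeros((400,800,3),np.uint8);c[:300,:400]=cv2.resize(a,(400,300));c[:347,400:]=cv2.resize(b,(400,347));cv2.imwrite('pics/c13.png',c)
```

```text
t 18.6 tcp [ 0.6263 -0.2335  0.2719] tote [0.0825 0.003 ] F tote [0.5 0.1] -0.4 w 0.0599 head 9.12
```

View pics/c13.png

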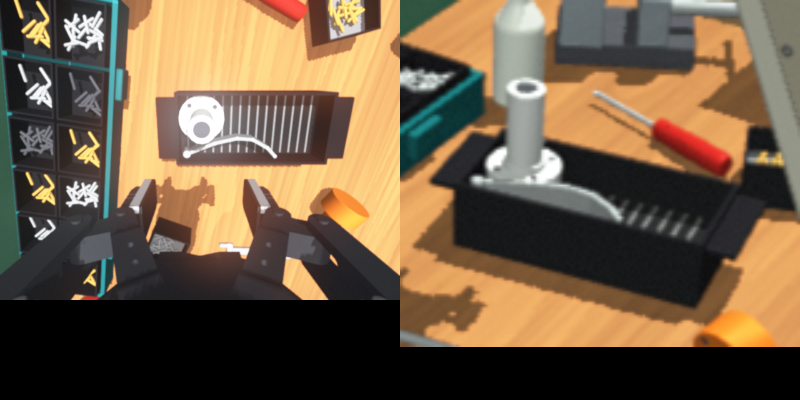

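>>> {"name": "play_rows", "arguments": {
  "moves": [
    {"translation": [0,-1,5.5],"yaw": 0,"grip": 6.5},
    {"translation": [0,-2,11],"yaw": 0,"grip": 6.5},
    {"translation": [0,-3,17],"yaw": 0,"grip": 6.5},
    {"translation": [0,-4,23],"yaw": 0.0175,"grip": 6.5},
    {"translation": [1,-5,28],"yaw": 0.0175,"grip": 6.5},
    {"translation": [2,-6.5,32],"yaw": 0.0175,"grip": 6.5},
    {"translation": [3,-7.3,34.5],"yaw": 0.0175,"grip": 6.5},
    {"translation": [3,-7.3,34.5],"yaw": 0.0175,"grip": 6.5}
  ]
}}

```text
clock: 19.7
tcp_pos: [0.6421, 0.1202, 0.2363]
orientation: [-1.313, 1.142, 1.317]
ft_force: [-0.0, 0.3, -0.5]
width: 0.0651
```

Run:
```python
from h import *
st();shot('wrist','w14')
im=cv2.imread('pics/w14.png')[180:380,180:480]
cv2.imwrite('pics/w14z.png',cv2.resize(cv2.convertScaleAbs(im,alpha=.8),None,fx=2.5,fy=2.5,interpolation=cv2.INTER_CUBIC))
```

```text
t 19.7 tcp [0.6421 0.1202 0.2363] tote [0.1534 0.3498] F tote [0.  0.3] -0.5 w 0.0651 head 8.24
```

View pics/w14z.png

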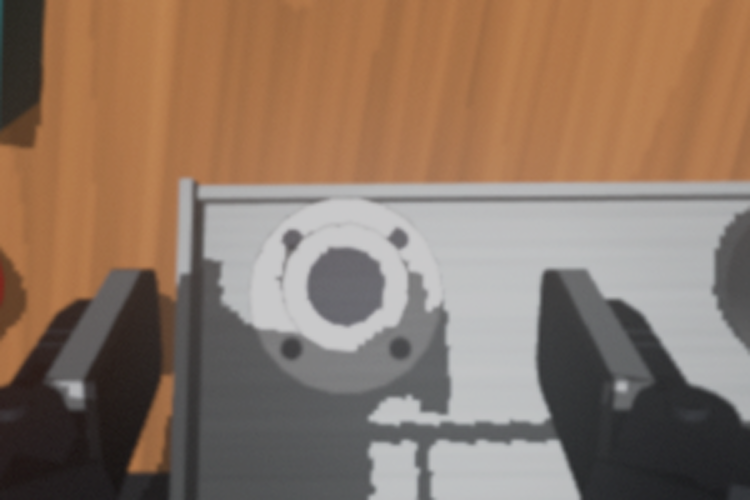

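Run:
```python
from h import *
d=load('w14'); o=arm.observe(); p=onz(d,318.3,294.8,.1483); Rt=Ro.from_rotvec(o['orientation']).as_matrix()
print(p, o['tcp_pos'], Rt.T@(p-o['tcp_pos']))
```

```text
[0.63824733 0.1552215  0.1483    ] [0.64247749 0.11893047 0.23753329] [ 0.08919434 -0.00122822  0.03661111]
```

>>> {"name": "play_rows", "arguments": {
  "grip_force": 60,
  "moves": [
    {"translation": [3,-0.1,0],"yaw": 0,"grip": 6.5},
    {"translation": [6,-0.1,1],"yaw": 0,"grip": 6.5},
    {"translation": [8.5,-0.1,2.4],"yaw": 0,"grip": 6.5},
    {"translation": [10.3,-0.1,3.3],"yaw": 0,"grip": 6.5},
    {"translation": [10.3,-0.1,3.3],"yaw": 0,"grip": 6.5},
    {"translation": [10.3,-0.1,3.3],"yaw": 0,"grip": 4.5},
    {"translation": [10.3,-0.1,3.3],"yaw": 0,"grip": 2.5},
    {"translation": [10.3,-0.1,3.3],"yaw": 0,"grip": 2.5}
  ]
}}

```text
clock: 20.75
tcp_pos: [0.6397, 0.1508, 0.138]
orientation: [-1.314, 1.138, 1.311]
ft_force: [-1.6, -3.3, 4.9]
width: 0.0338
```

>>> {"name": "play_rows", "arguments": {
  "moves": [
    {"translation": [0,0,0],"yaw": 0,"grip": 2.5},
    {"translation": [0,0,0],"yaw": 0,"grip": 2.5},
    {"translation": [0,0,0],"yaw": 0,"grip": 2.5}
  ]
}}

```text
clock: 21.12
tcp_pos: [0.6397, 0.1508, 0.138]
orientation: [-1.315, 1.138, 1.311]
ft_force: [-1.7, -3.8, 6.9]
width: 0.0335
```

Run:
```python
from h import *
st();shot('wrist','w15')
im=cv2.imread('pics/w15.png')[230:430,180:480]
cv2.imwrite('pics/w15z.png',cv2.resize(im,None,fx=2.5,fy=2.5,interpolation=cv2.INTER_CUBIC))
```

```text
t 21.12 tcp [0.6397 0.1508 0.138 ] tote [0.1558 0.3804] F tote [-2.3 -3.5] 6.9 w 0.0335 head 8.13
```

View pics/w15z.png

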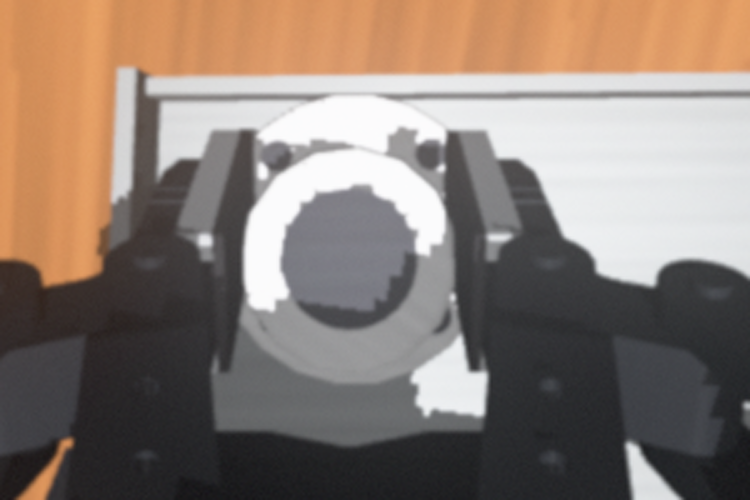

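>>> {"name": "play_rows", "arguments": {
  "moves": [
    {"translation": [-0.5,0,-0.3],"yaw": 0,"grip": 2.5},
    {"translation": [-1.2,0,-0.7],"yaw": 0,"grip": 2.5},
    {"translation": [-2.2,0,-1.3],"yaw": 0,"grip": 2.5},
    {"translation": [-3.4,0,-1.9],"yaw": 0,"grip": 2.5},
    {"translation": [-5,0,-2.8],"yaw": 0,"grip": 2.5},
    {"translation": [-7,0,-4],"yaw": 0,"grip": 2.5},
    {"translation": [-8,0,-6],"yaw": 0,"grip": 2.5},
    {"translation": [-8,0,-7],"yaw": 0,"grip": 2.5}
  ]
}}

```text
clock: 22.18
tcp_pos: [0.6497, 0.0807, 0.2175]
orientation: [-1.313, 1.138, 1.311]
ft_force: [0.2, 0.3, -5.1]
width: 0.0339
```

Run:
```python
from h import *
st();shot('side','s16')
b=cv2.imread('pics/s16.png')[80:320,160:400]
cv2.imwrite('pics/c16.png',cv2.resize(b,(480,480)))
```

```text
t 22.18 tcp [0.6497 0.0807 0.2175] tote [0.1547 0.3097] F tote [0.3 0.2] -5.1 w 0.0339 head 8.06
```

View pics/c16.png

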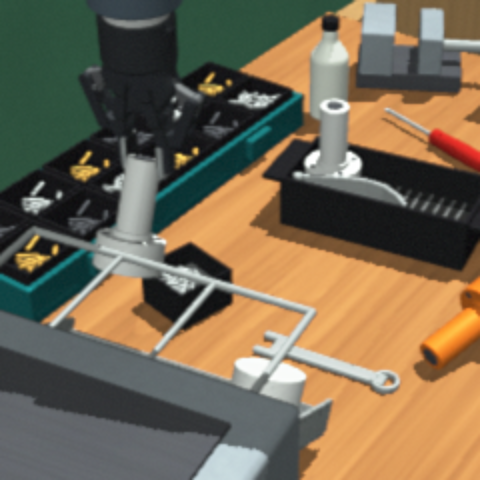

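>>> {"name": "play_rows", "arguments": {
  "moves": [
    {"translation": [0,3,-4],"yaw": 0,"grip": 2.5},
    {"translation": [0,6.5,-8],"yaw": 0,"grip": 2.5},
    {"translation": [0,10,-12],"yaw": 0,"grip": 2.5},
    {"translation": [2,13,-16],"yaw": 0,"grip": 2.5},
    {"translation": [5,14.4,-19],"yaw": 0,"grip": 2.5},
    {"translation": [8,14.4,-19],"yaw": 0,"grip": 2.5},
    {"translation": [9.9,14.4,-19],"yaw": 0,"grip": 2.5},
    {"translation": [9.9,14.4,-19],"yaw": 0,"grip": 2.5}
  ]
}}

```text
clock: 23.22
tcp_pos: [0.5316, -0.126, 0.1151]
orientation: [-1.31, 1.142, 1.317]
ft_force: [-0.5, -0.6, -5.1]
width: 0.0338
```

>>> {"name": "play_rows", "arguments": {
  "grip_force": 20,
  "moves": [
    {"translation": [0.3,0,0],"yaw": 0,"grip": 2.5},
    {"translation": [0.6,0,0],"yaw": 0,"grip": 2.5},
    {"translation": [0.9,0,0],"yaw": 0,"grip": 2.5},
    {"translation": [0.9,0,0],"yaw": 0,"grip": 2.5}
  ]
}}

```text
clock: 23.72
tcp_pos: [0.5344, -0.1265, 0.1098]
orientation: [-1.316, 1.137, 1.311]
ft_force: [-0.9, -1.3, 3.6]
width: 0.0337
```

Contact at TCP z ≈ 0.110. Now the same arc, to stand it up.

>>> {"name": "play_rows", "arguments": {
  "moves": [
    {"translation": [-0.1,0,0.6],"yaw": 0,"grip": 2.5},
    {"translation": [-0.1,0,1.2],"yaw": 0,"grip": 2.5},
    {"translation": [-0.1,0,1.8],"yaw": 0,"grip": 2.5},
    {"translation": [-0.1,0,2.4],"yaw": 0,"grip": 2.5},
    {"translation": [-0.05,0,3],"yaw": 0,"grip": 2.5},
    {"translation": [0,0,3.5],"yaw": 0,"grip": 2.5},
    {"translation": [0.1,0,4.1],"yaw": 0,"grip": 2.5},
    {"translation": [0.3,0,4.7],"yaw": 0,"grip": 2.5}
  ]
}}

```text
clock: 24.72
tcp_pos: [0.5286, -0.0794, 0.1086]
orientation: [-1.318, 1.135, 1.309]
ft_force: [-4.0, 1.1, 19.2]
width: 0.0338
```

>>> {"name": "play_rows", "arguments": {
  "moves": [
    {"translation": [0.2,0,0.6],"yaw": 0,"grip": 2.5},
    {"translation": [0.2,0,0.7],"yaw": 0,"grip": 2.5},
    {"translation": [0.2,0,0.7],"yaw": 0,"grip": 2.5}
  ]
}}

```text
clock: 25.1
tcp_pos: [0.5275, -0.0726, 0.107]
orientation: [-1.318, 1.135, 1.309]
ft_force: [-3.8, -0.5, 20.0]
width: 0.0335
```

Run:
```python
from h import *
st();shot('wrist','w17');shot('side','s17')
a=cv2.imread('pics/w17.png')[220:440,180:460];b=cv2.imread('pics/s17.png')[130:270,280:420]
c=np.zeros((400,800,3),np.uint8);c[:314,:400]=cv2.resize(a,(400,314));c[:,400:]=cv2.resize(b,(400,400));cv2.imwrite('pics/c17.png',c)
```

```text
t 25.1 tcp [ 0.5275 -0.0726  0.107 ] tote [0.01   0.1773] F tote [-3.8  0.1] 20.0 w 0.0335 head 8.24
```

View pics/c17.png

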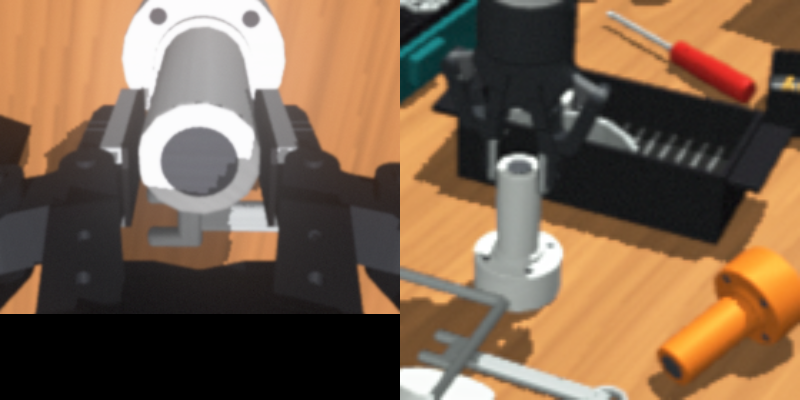

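Looks upright; release, check, regrip lower.

>>> {"name": "play_rows", "arguments": {
  "moves": [
    {"translation": [0,0,0],"yaw": 0,"grip": 5},
    {"translation": [0,0,0],"yaw": 0,"grip": 5.5},
    {"translation": [0,0,0],"yaw": 0,"grip": 5.5},
    {"translation": [0,0,0],"yaw": 0,"grip": 5.5}
  ]
}}

```text
clock: 25.7
tcp_pos: [0.5256, -0.0724, 0.1029]
orientation: [-1.313, 1.139, 1.314]
ft_force: [-0.2, -0.5, -1.2]
width: 0.0549
```

Run:
```python
from h import *
st();shot('wrist','w18');shot('side','s18')
a=cv2.imread('pics/w18.png')[220:440,180:460];b=cv2.imread('pics/s18.png')[130:270,280:420]
c=np.zeros((400,800,3),np.uint8);c[:314,:400]=cv2.resize(a,(400,314));c[:,400:]=cv2.resize(b,(400,400));cv2.imwrite('pics/c18.png',c)
```

```text
t 25.7 tcp [ 0.5256 -0.0724  0.1029] tote [0.0082 0.1778] F tote [-0.3 -0.4] -1.2 w 0.0549 head 8.14
```

View pics/c18.png

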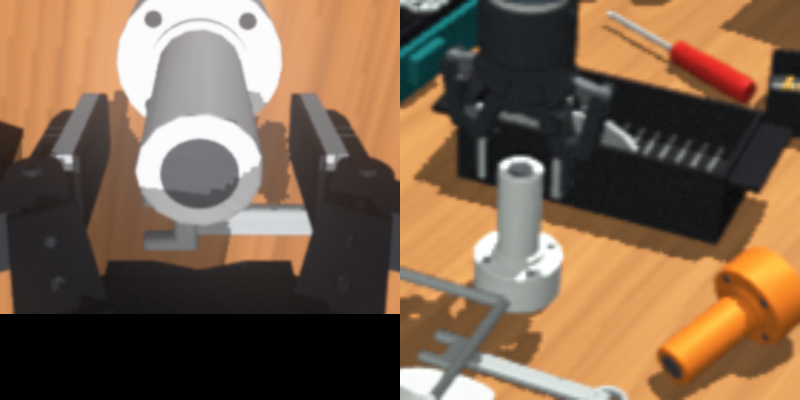

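Run:
```python
from h import *
d=load('w18'); o=arm.observe(); p=onz(d,319.2,341.8,.117); Rt=Ro.from_rotvec(o['orientation']).as_matrix()
print(p, Rt.T@(p-o['tcp_pos']))
```

```text
[ 0.52580068 -0.06731623  0.117     ] [-0.01394129 -0.00086228  0.00511474]
```

>>> {"name": "play_rows", "arguments": {
  "grip_force": 40,
  "moves": [
    {"translation": [1.4,-0.1,0.5],"yaw": 0,"grip": 5.5},
    {"translation": [2.8,-0.1,0.5],"yaw": 0,"grip": 5},
    {"translation": [2.8,-0.1,0.5],"yaw": 0,"grip": 3},
    {"translation": [2.8,-0.1,0.5],"yaw": 0,"grip": 2.5},
    {"translation": [2.8,-0.1,0.5],"yaw": 0,"grip": 2.5},
    {"translation": [2.8,-0.1,0.5],"yaw": 0,"grip": 2.5},
    {"translation": [2.8,-0.1,0.5],"yaw": 0,"grip": 2.5}
  ]
}}

```text
clock: 26.68
tcp_pos: [0.526, -0.0674, 0.0753]
orientation: [-1.313, 1.139, 1.313]
ft_force: [0.4, 0.2, -4.6]
width: 0.0352
```

Run:
```python
from h import *
o=st()
g=RT@np.array([-.075,-.012])+CT; Rt=Ro.from_rotvec(o['orientation']).as_matrix(); print(g, Rt.T@(np.array([*g,o['tcp_pos'][2]])-o['tcp_pos']))
```

```text
t 26.68 tcp [ 0.526  -0.0674  0.0753] tote [0.0094 0.1826] F tote [0.5 0.1] -4.6 w 0.0352 head 8.13
[ 0.47310059 -0.27288484] [-1.92679568e-05  8.14040698e-02 -1.95894343e-01]
```

>>> {"name": "play_rows", "arguments": {
  "moves": [
    {"translation": [-4,0,0],"yaw": 0,"grip": 2.5},
    {"translation": [-8,1,-2],"yaw": 0,"grip": 2.5},
    {"translation": [-10,3,-6],"yaw": 0,"grip": 2.5},
    {"translation": [-10,5,-11],"yaw": -0.0175,"grip": 2.5},
    {"translation": [-10,7,-15],"yaw": -0.0175,"grip": 2.5},
    {"translation": [-10,8.1,-18],"yaw": -0.0175,"grip": 2.5},
    {"translation": [-10,8.1,-19.6],"yaw": -0.0175,"grip": 2.5},
    {"translation": [-10,8.1,-19.6],"yaw": -0.0175,"grip": 2.5}
  ]
}}

```text
clock: 27.68
tcp_pos: [0.4737, -0.2736, 0.175]
orientation: [-1.324, 1.13, 1.325]
ft_force: [-0.7, 0.4, -5.2]
width: 0.0351
```

Run:
```python
from h import *
st();shot('wrist','w19');shot('side','s19')
a=cv2.imread('pics/w19.png');b=cv2.imread('pics/s19.png')[100:230,280:430]
c=np.zeros((400,800,3),np.uint8);c[:300,:400]=cv2.resize(a,(400,300));c[:347,400:]=cv2.resize(b,(400,347));cv2.imwrite('pics/c19.png',c)
```

```text
t 27.68 tcp [ 0.4737 -0.2736  0.175 ] tote [-0.0745 -0.0128] F tote [-0.6  0.5] -5.2 w 0.0351 head 9.05
```

View pics/c19.png

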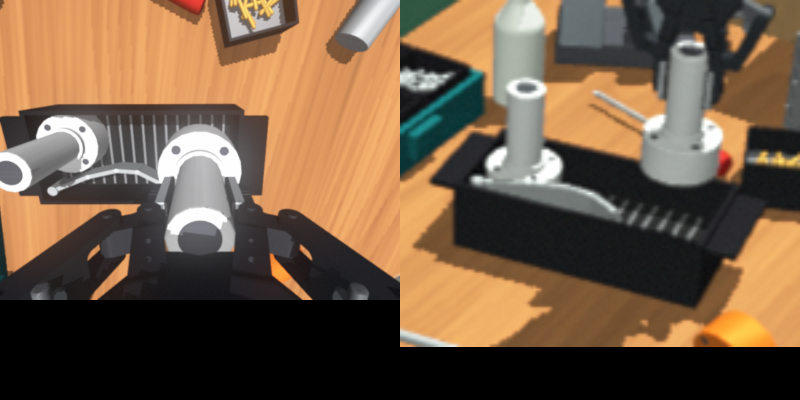

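>>> {"name": "play_rows", "arguments": {
  "moves": [
    {"translation": [1.5,0,0.1],"yaw": 0,"grip": 2.5},
    {"translation": [3,0,0.1],"yaw": 0,"grip": 2.5},
    {"translation": [4.5,0,0.1],"yaw": 0,"grip": 2.5},
    {"translation": [6,0,0.1],"yaw": 0,"grip": 2.5},
    {"translation": [7,0,0.1],"yaw": 0,"grip": 2.5},
    {"translation": [7.3,0,0.1],"yaw": 0,"grip": 2.5},
    {"translation": [7.3,0,0.1],"yaw": 0,"grip": 2.5}
  ]
}}

```text
clock: 28.65
tcp_pos: [0.4736, -0.2721, 0.1024]
orientation: [-1.326, 1.13, 1.325]
ft_force: [-0.3, -0.0, -4.7]
width: 0.0355
```

>>> {"name": "play_rows", "arguments": {
  "moves": [
    {"translation": [0,-1,-0.3],"yaw": 0,"grip": 2.5},
    {"translation": [0,-2.3,-0.5],"yaw": 0,"grip": 2.5},
    {"translation": [0,-3.6,-0.5],"yaw": 0,"grip": 2.5},
    {"translation": [0,-5,-0.5],"yaw": 0,"grip": 2.5},
    {"translation": [0,-6,-0.5],"yaw": 0,"grip": 2.5},
    {"translation": [0,-6,-0.5],"yaw": 0,"grip": 2.5}
  ]
}}

```text
clock: 29.4
tcp_pos: [0.5311, -0.2677, 0.1009]
orientation: [-1.322, 1.135, 1.332]
ft_force: [-6.2, -2.6, -5.5]
width: 0.035
```

```bash
python3 -c "
from h import *
st()"
```

```text
t 29.4 tcp [ 0.5311 -0.2677  0.1009] tote [-0.0169 -0.0159] F tote [-6.5 -1.6] -5.5 w 0.035 head 9.15
```

>>> {"name": "play_rows", "arguments": {
  "moves": [
    {"translation": [0,-0.8,0],"yaw": 0,"grip": 2.5},
    {"translation": [0,-1.6,0],"yaw": 0,"grip": 2.5},
    {"translation": [0,-2.0,0],"yaw": 0,"grip": 2.5},
    {"translation": [0,-2.0,0],"yaw": 0,"grip": 2.5}
  ]
}}

```text
clock: 29.9
tcp_pos: [0.5511, -0.2645, 0.101]
orientation: [-1.322, 1.134, 1.331]
ft_force: [-5.3, -2.0, -6.6]
width: 0.035
```

```bash
python3 -c "
from h import *
st()"
```

```text
t 29.9 tcp [ 0.5511 -0.2645  0.101 ] tote [ 0.0034 -0.0159] F tote [-5.5 -1.1] -6.6 w 0.035 head 9.14
```

>>> {"name": "play_rows", "arguments": {
  "moves": [
    {"translation": [0,-0.3,-0.05],"yaw": 0,"grip": 2.5},
    {"translation": [0,-0.6,-0.1],"yaw": 0,"grip": 2.5},
    {"translation": [0,-0.6,-0.1],"yaw": 0,"grip": 2.5}
  ]
}}

```text
clock: 30.28
tcp_pos: [0.5559, -0.264, 0.1005]
orientation: [-1.32, 1.135, 1.333]
ft_force: [-7.7, -1.0, -4.6]
width: 0.035
```

```bash
python3 -c "
from h import *
st()"
```

```text
t 30.27 tcp [ 0.5559 -0.264   0.1005] tote [ 0.0082 -0.0162] F tote [-7.7  0.2] -4.6 w 0.035 head 9.12
```

>>> {"name": "play_rows", "arguments": {
  "moves": [
    {"translation": [0,-0.3,0],"yaw": 0,"grip": 2.5},
    {"translation": [0.2,-0.3,0],"yaw": 0,"grip": 2.5},
    {"translation": [0.35,-0.3,0],"yaw": 0,"grip": 2.5},
    {"translation": [0.35,-0.3,0],"yaw": 0,"grip": 2.5}
  ]
}}

```text
clock: 30.78
tcp_pos: [0.5575, -0.2639, 0.1001]
orientation: [-1.321, 1.137, 1.334]
ft_force: [-17.3, 3.6, 12.7]
width: 0.0352
```

Run:
```python
from h import *
st();shot('wrist','w20');shot('side','s20')
a=cv2.imread('pics/w20.png');b=cv2.imread('pics/s20.png')[100:230,280:430]
c=np.zeros((400,800,3),np.uint8);c[:300,:400]=cv2.resize(a,(400,300));c[:347,400:]=cv2.resize(b,(400,347));cv2.imwrite('pics/c20.png',c)
```

```text
t 30.77 tcp [ 0.5575 -0.2639  0.1001] tote [ 0.0098 -0.0164] F tote [-16.5   6.3] 12.7 w 0.0352 head 9.15
```

View pics/c20.png

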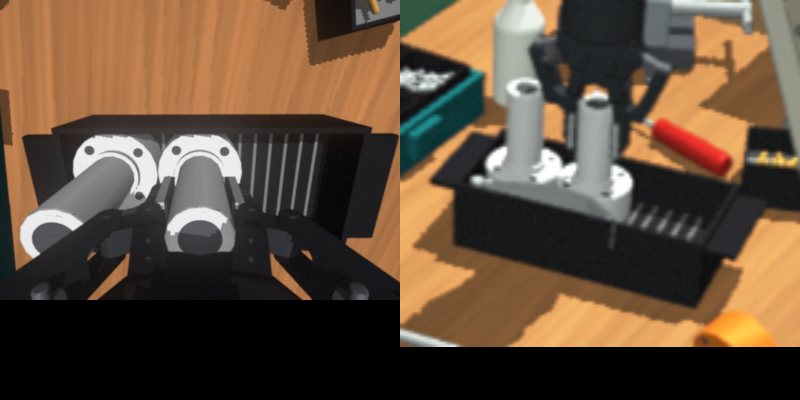

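>>> {"name": "play_rows", "arguments": {
  "moves": [
    {"translation": [-0.1,0.1,0.05],"yaw": 0,"grip": 2.5},
    {"translation": [-0.1,0.1,0.05],"yaw": 0,"grip": 4.2},
    {"translation": [-0.1,0.1,0.05],"yaw": 0,"grip": 5},
    {"translation": [-0.1,0.1,0.05],"yaw": 0,"grip": 5},
    {"translation": [-3,0.1,0.05],"yaw": 0,"grip": 5},
    {"translation": [-8,0.1,0.05],"yaw": 0,"grip": 5},
    {"translation": [-13,0.1,0.05],"yaw": 0,"grip": 5},
    {"translation": [-17,0.1,2],"yaw": 0,"grip": 5}
  ]
}}

```text
clock: 31.88
tcp_pos: [0.5596, -0.2452, 0.2726]
orientation: [-1.33, 1.129, 1.319]
ft_force: [-0.2, -0.1, -0.1]
width: 0.05
```

>>> {"name": "play_rows", "arguments": {
  "moves": [
    {"translation": [-3,0,0],"yaw": 0,"grip": 5},
    {"translation": [-5,0,0],"yaw": 0,"grip": 5},
    {"translation": [-5,0,0],"yaw": 0,"grip": 5}
  ]
}}

```text
clock: 32.25
tcp_pos: [0.5597, -0.2446, 0.3218]
orientation: [-1.331, 1.127, 1.319]
ft_force: [-0.7, 0.1, -0.6]
width: 0.0505
```

Run:
```python
from h import *
st();shot('wrist','w21');shot('side','s21');shot('top','t21')
a=cv2.imread('pics/w21.png')[60:380,140:460];b=cv2.imread('pics/s21.png')[100:230,280:430]
c=np.zeros((400,800,3),np.uint8);c[:400,:400]=cv2.resize(a,(400,400));c[:347,400:]=cv2.resize(b,(400,347));cv2.imwrite('pics/c21.png',c)
```

```text
t 32.25 tcp [ 0.5597 -0.2446  0.3218] tote [0.0149 0.0024] F tote [-0.7  0.2] -0.6 w 0.0505 head 9.15
```

View pics/c21.png

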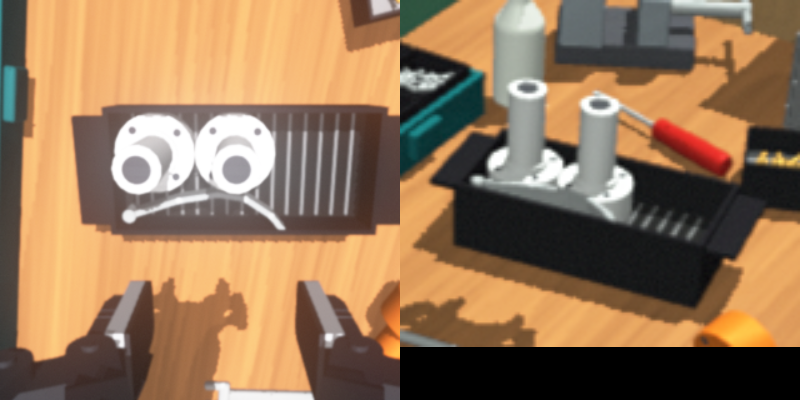

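View pics/t21.png

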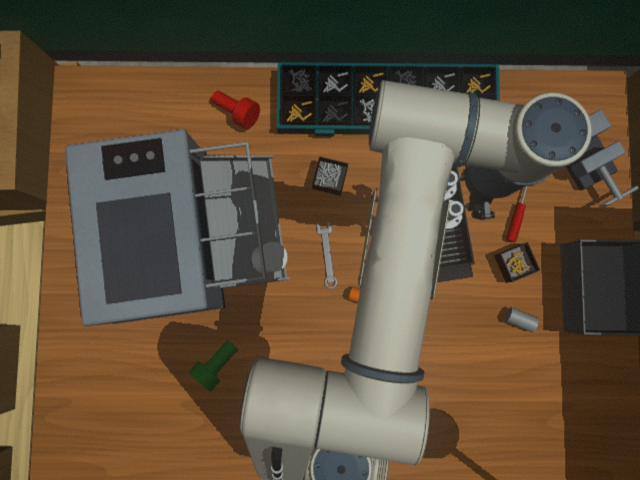

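Run:
```python
from h import *
d=load('w21')
for n,p,z in [('foot1',(152.5,153.5),.0605),('neck1',(136,167),.1425),('foot2',(234.5,153.5),.0605),('neck2',(236,168),.1425),('pin',(129,216),.07),('tip',(281,227),.068)]:
  print(n,tote(onz(d,140+p[0]*.8-.1,60+p[1]*.8-.1,z)).round(4))
```

```text
foot1 [ 0.0821 -0.0154]
neck1 [ 0.0806 -0.0173]
foot2 [ 0.0084 -0.0157]
neck2 [ 0.0086 -0.0169]
pin [0.1045 0.0405]
tip [-0.035   0.0509]
```

```bash
python3 -c "
from h import *
st(); print(arm.sign_off())"
```

```text
t 32.4 tcp [ 0.5583 -0.244   0.318 ] tote [0.0136 0.0032] F tote [ 0.6 -0.7] -0.7 w 0.05 head 9.15
the job is handed in; nothing more can be done
None
```

Both castings are standing upright in the tote, one behind the other against the plain long side, and I handed the job in at 32.4 s with the gripper clear.

- **Handling:** I took each casting off the tray by its neck and stood it upright on the bench. I then regripped it lower, lowered it in at the entry until it touched the floor, lifted it a couple of millimetres and slid it under the sprung arm. The floor is about 25 mm above the tote's underside.
- **First casting:** Its neck measures at tote (80.6, −17.3) mm and its foot at (82.1, −15.4) mm, against a home of (81.5, −16.5) mm.
- **Second casting:** Its neck measures at (8.6, −16.9) mm and its foot at (8.4, −15.7) mm, against a place of (9.5, −16.5) mm.
- **Sprung arm:** Its tip has moved out about 7 mm, which I estimate at 0.05 rad, above the 0.03 rad needed.
- **Forces:** The highest wrist reading between moves was about 22 N, when the second casting was pressed against the first and the floor.
- **Left alone:** The last top view shows the blank, bin and wrench apparently where they were; I checked this by eye and did not measure them.

No check failed. The foot and neck positions of each casting agree to within 2 mm, which is about the camera calibration.

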